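# Seat the detector post in its spring-plunger holder

## Robot

A 6-joint arm with a two-finger parallel gripper is mounted at the origin on the work surface. World frame = base frame: x ahead of the robot, y to its left, z up, the work surface at z = 0. Lengths are in m, angles in rad, forces in N, time in s.
With the tool pointing down it reaches from about 0.225 to 0.875 m from the base axis. Payload 3.4 kg.
Tool frame: the origin (TCP) lies at the very end of the fingers, on their centre line; the grasp point (between the pads) lies 19 mm behind it (grasp_offset is the distance from the TCP to the grasp point, in m); y points along the fingers, z is the direction in which the jaws open and shut, and the axes are right-handed (so a half turn about y gives the same grasp; the last joint's range is limited). The gripper opens to 85 mm and grips with 20 to 120 N. Pads are 22 mm wide; open, the fingers measure 114 mm over their backs; the gripper's body (76 mm by 85 mm) begins 54 mm behind the grasp point. The pads swing forward as they close: fully open they stand 13 mm farther back than shut.
Start: joints at [-1.434, 0.276, 1.505, -0, 1.361, -0.121], TCP at [0.147, -0.556, 0.204] pointing down, gripper open.
Joint ranges: [-2.89, 2.89], [-0.75, 2.08], [0.22, 2.7], [-1.18, 4.32], [0.11, 2.71], [-2.7, 2.7]. Speed limits (rad/s): [2.57, 2.57, 3.14, 3.14, 3.14, 3.14].

## Interface

Orientations are given as a unit quaternion [w, x, y, z].
In Python, from rig import get_state, get_image, sign_off, grasp_offset gives the robot as it stands.
- The arm moves only by the shell command python3 -m jog 'ROWS' [FORCE]. ROWS is JSON, one flat list of numbers, 7 for each row, row after row: the closure in counts, from 0 (fully open) to 255 (shut), then the shift along the tool's x, y, z in cm, then the turn, a rotation vector about the tool's x, y, z in units of 8 degrees (1.0 is 8 degrees). In form: [jaw, tx, ty, tz, rx, ry, rz, jaw, tx, ty, tz, rx, ry, rz, ...]. A call has 1 to 12 rows; each row is the pose to reach, as a shift and turn from the pose commanded when the call began, along the tool's axes at that moment; what a row does not reach only later rows make up. A row lasts 1/8 s, in which the tool goes at most 62.5 mm and 10.7 degrees, less where a joint would pass 70% of its speed; a pose out of reach is approached as far as the arm can. A call with a gripper value outside its range is refused whole. The fingers move at their own pace and stop on an object; FORCE is the grip in N (left out, the last holds). Time passes only in rows, so rows that repeat a pose let the fingers close. It gives the time, the measured TCP pose, the force and the opening at its end, in the units of the state.
- get_state(): the state, without advancing time (a new reading comes with each control period).
- get_image(name): name is "scene" or "top" or "wrist"; returns a dict with "color" (480x640x3 uint8, blue, green, red), "mtx" (3x3 intrinsics, pixels), "k1" (the pictures are not rectified: a ray, as slopes to the right and down, at radius r is drawn at 1 + k1 r^2 times it, then the intrinsics apply), "R" (3x3) and "t" (3): a world point X has camera coordinates R X + t; the wrist camera has in their place "tool_from_camera" (4x4, takes a point from camera to tool coordinates, whose origin is the TCP and whose axes are the tool frame's). Camera axes: x right, y down, z forward; pixel columns grow to the right and rows downward; lengths in m; the calibration is good to about 2 mm. A picture is of the moment at which its call begins: read the wrist's pose just before it. There is no depth.
- sign_off(): hands the job in, once; it reports no verdict.
The state is a dict: "clock": time; "qpos": joint angles; "qd": joint speeds; "effort": joint torques, N m; "position": TCP position; "ee_rot": TCP orientation; "contact_force": force on the tool from outside, world axes, zero at the start; "moment": the same for the moment, N m; "width": finger opening in m.
Only numpy, scipy, OpenCV 4.12 (cv2) and the standard library are available. Lean on these libraries where they do the work, as an engineer would, in place of code of your own. Each camera call takes 0.05 s, during which the arm holds its last target.

## Task

Take the post with the detector head out of the storage rack and slide it upright into the post holder on the wooden board, past the spring plunger, until it rests firmly on the sprung stop pad inside, with its window facing the lamp. Work gently: never force the post once it meets the stop. Let go of it and leave the spare rod, the meter and the screwdriver as they are.

Things in the scene. Friction and masses are not known exactly. Their poses are not given: they have to be found in the camera images.
- stand: Fixed wooden board (240 x 110 mm, 15 mm thick, x from -50 to +190 mm) with the aluminium post holder and the lamp. Origin on the table under the holder's bore axis; z up; x points from the holder to the lamp. The lamp, a black head on a thin pillar at x = 140 mm, is 146 mm high and 32 mm wide.
- bore_mouth (a point): Centre of the holder's mouth, 75 mm above the table; axes as the stand. Holder: block 44 x 44 mm with an upright round bore of 16.5 mm. Deep in it lies a rubber stop pad at a height that is different each time and not measured: its top is 22 to 46 mm above the table. The pad is sprung (1.8 N, then 3.5 N per mm more over 2 mm of travel), and rigid when fully pressed.
- plunger_side (a point): Where the spring plunger enters the bore, 61 mm above the table, on the stand's -y side (its steel barrel and black knob reach out to y = -51 mm). The ball nose stands 3.5 mm into the bore and yields sideways (5 N plus 1.2 N per mm). The post meets it when its foot is about 62 mm above the table: a soft resistance along the bore, roughly 3 to 10 N, then sliding friction of a few N.
- lamp_lens (a point): Centre of the lamp's white lens, which looks back at the holder: 120 mm from the bore axis, 128 mm above the table.
- rack: Fixed grey storage block, 170 (x) x 60 (y) x 30 mm high, origin under its centre on the table. Two upright holes at x = -45 and +45 mm, 16 mm in diameter, 25 mm deep. One holds the detector post, the other the spare rod.
- head_centre (a point): Centre of the black detector head on the post (0.11 to 0.19 kg). Head: block 26 x 26 x 30 mm high; x is where its window looks (round snout of 20 mm diameter, to 21 mm from the centre), y crosses two plain flat sides, z up along the post. Below it the steel rod, 15 mm in diameter and 80 mm long; its lowest 12 mm taper to 8 mm diameter.
- post_foot (a point): Foot of the detector post: centre of its lower end, 95 mm below the head's centre.
- window (a point): Centre of the detector's window, 21 mm from the head's centre in its +x direction.
- spare_centre (a point): Middle of the spare rod: bare steel rod without a head, 15 mm in diameter, 95 mm long, standing in the rack. Leave it there.
- meter: Yellow hand meter, 130 (x) x 70 x 38 mm high, lying loose on the table; origin under its centre. Leave it.
- driver: Loose screwdriver, about 160 mm long, lying along its x; origin under its middle. Leave it.
Not all that is in view belongs to the job. What is meant by the part that bears head_centre is not green, and is the larger of those in its own colour.

How it is judged:
By the outcome, as a careful person would: the job done as asked, in the order asked, and still so for the second after the job is handed in, with the robot touching nothing.
It also fails if it takes over 64 s, if anything falls off the work surface, if the arm or the gripper's body presses on something with over 40 N, if the wrist force passes 120 N, or if a joint passes its speed limit or range.

## Working session

There is one attempt and no reset: what is moved stays moved. The work goes in short steps, Python scripts to look and compute and a shell command to move; the robot and the scene stay as the last step left them, time stands still between calls to the robot, and variables do not carry over. Pictures are saved under pics/ and viewed, and the job is handed in when it is done.

```bash
mkdir -p pics; ls; cat > h.py <<'E'
import numpy as np, cv2
from scipy.spatial.transform import Rotation as Ro
from rig import get_state,get_image,grasp_offset
def ray(im,u,v,s=None):
    K=im['mtx']; d=cv2.undistortPoints(np.array([[[u,v]]],float),np.array(K,float),np.array([im['k1'],0,0,0,0],float))[0,0]
    d=np.array([d[0],d[1],1.])
    if 'R' in im:
        R=np.array(im['R']);t=np.array(im['t']); return -R.T@t, R.T@d
    T=toolT(s)@np.array(im['tool_from_camera']); return T[:3,3],T[:3,:3]@d
def toolT(s):
    q=s['ee_rot']; T=np.eye(4); T[:3,:3]=Ro.from_quat([q[1],q[2],q[3],q[0]]).as_matrix(); T[:3,3]=s['position']; return T
def onz(im,u,v,z,s=None):
    o,d=ray(im,u,v,s); return o+d*(z-o[2])/d[2]
def proj(im,X,s=None):
    X=np.array(X,float)
    if 'R' in im: c=np.array(im['R'])@X+np.array(im['t'])
    else:
        T=np.linalg.inv(toolT(s)@np.array(im['tool_from_camera'])); c=T[:3,:3]@X+T[:3,3]
    p=c[:2]/c[2]; p=p*(1+im['k1']*(p@p)); K=np.array(im['mtx']); return np.array([K[0,0]*p[0]+K[0,2],K[1,1]*p[1]+K[1,2]])
def cross(rs):
    A=np.zeros((3,3));b=np.zeros(3)
    for o,d in rs:
        d=d/np.linalg.norm(d);P=np.eye(3)-np.outer(d,d);A+=P;b+=P@o
    X=np.linalg.solve(A,b); return X,[np.linalg.norm(np.cross(X-o,d/np.linalg.norm(d))) for o,d in rs]
E
python3 - <<'E'
from h import *
import pickle
s=get_state();print(s,grasp_offset)
print(toolT(s).round(3))
D={}
for n in ['scene','top','wrist']:
    im=get_image(n);D[n]=im;cv2.imwrite(f'pics/a_{n}.png',im['color'])
    print(n,im['mtx'],im['k1'])
    if 'R' in im: print(-np.array(im['R']).T@im['t'])
pickle.dump((s,D),open('a.pkl','wb'))
E
```

```text
pics
{'clock': 0.0, 'qpos': array([-1.43398587e+00,  2.76612385e-01,  1.50616754e+00,  1.29468439e-05,
        1.36064147e+00, -1.21001240e-01]), 'qd': array([-0.00054263, -0.00125873, -0.00046637, -0.00042154, -0.00170685,
        0.00086482]), 'effort': array([-2.45701805e-03, -4.16780198e+01, -2.45807523e+01, -4.92451654e-04,
        1.11204333e-02,  1.22171312e-05]), 'position': array([ 0.14652523, -0.5554251 ,  0.2029161 ]), 'ee_rot': array([ 0.09089635, -0.09089762,  0.70188642, -0.70059327]), 'contact_force': array([ 0.45541434,  0.1014391 , -0.27739521]), 'moment': array([-0.02359981,  0.0215685 ,  0.06211033]), 'width': 0.08544983688523451} 0.0187
[[-0.967 -0.     0.255  0.147]
 [-0.255  0.002 -0.967 -0.555]
 [-0.    -1.    -0.002  0.203]
 [ 0.     0.     0.     1.   ]]
scene [[453.82612397   0.         317.51135721]
 [  0.         453.82612397 239.24932959]
 [  0.           0.           1.        ]] -0.08577788385454556
[ 1.04402045 -0.37382472  0.64697249]
top [[471.34929461   0.         317.32186286]
 [  0.         471.34929461 242.62004326]
 [  0.           0.           1.        ]] -0.11952117474066351
[ 0.50072849 -0.03638065  0.94893614]
wrist [[378.61799627   0.         321.15112214]
 [  0.         378.61799627 241.63515561]
 [  0.           0.           1.        ]] -0.03937519032902404
```

View pics/a_scene.png

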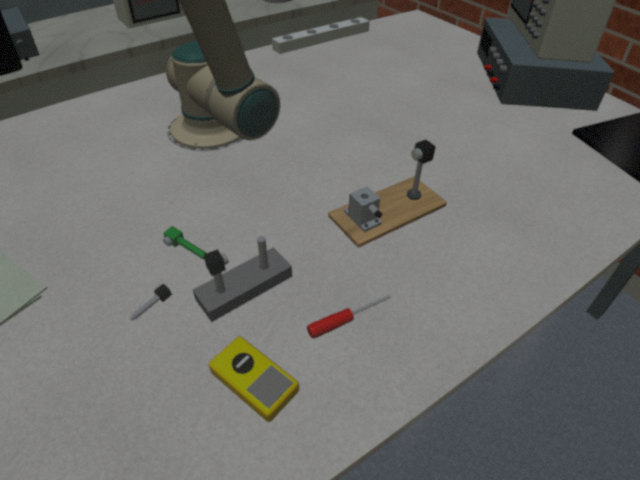

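View pics/a_top.png

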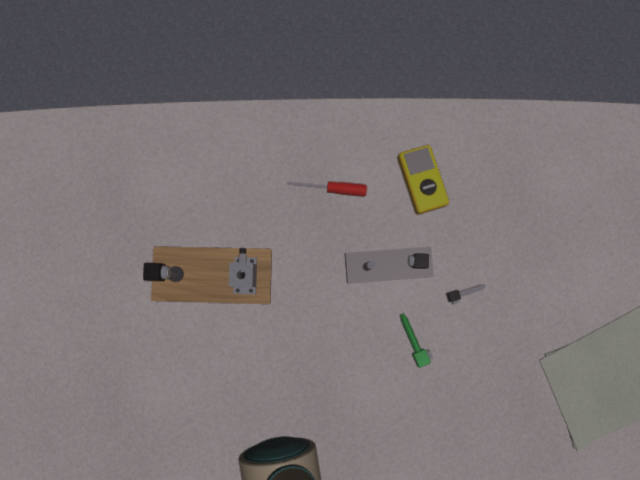

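View pics/a_wrist.png

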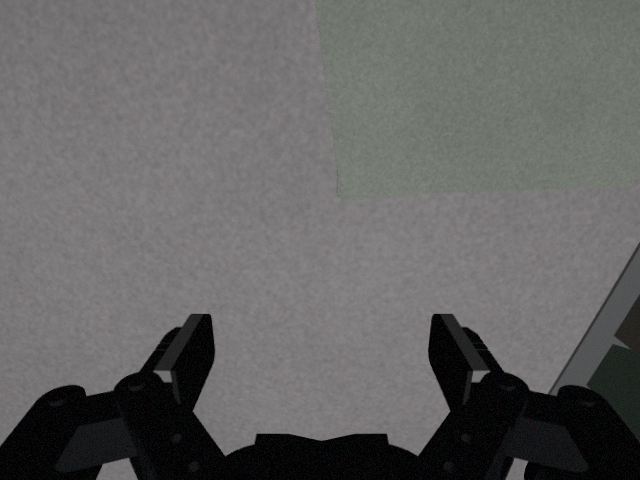

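```bash
python3 - <<'E'
import pickle,cv2,numpy as np
s,D=pickle.load(open('a.pkl','rb'))
a=D['scene']['color'][210:330,110:310];b=D['top']['color'][235:375,335:495]
A=cv2.resize(a,(800,480),interpolation=3)
cv2.imwrite('pics/c1.png',cv2.convertScaleAbs(A,alpha=1.5,beta=20))
B=cv2.resize(b,(640,560),interpolation=3)
cv2.imwrite('pics/c2.png',cv2.convertScaleAbs(B,alpha=1.5,beta=20))
c=np.hstack([cv2.resize(D['top']['color'][235:315,140:280],(800,457),interpolation=3)])
cv2.imwrite('pics/c3.png',cv2.convertScaleAbs(c,alpha=1.5,beta=20))
c=cv2.resize(D['scene']['color'][130:250,320:460],(700,600),interpolation=3)
cv2.imwrite('pics/c4.png',cv2.convertScaleAbs(c,alpha=1.5,beta=20))
E
```

```text
(no output)
```

View pics/c1.png

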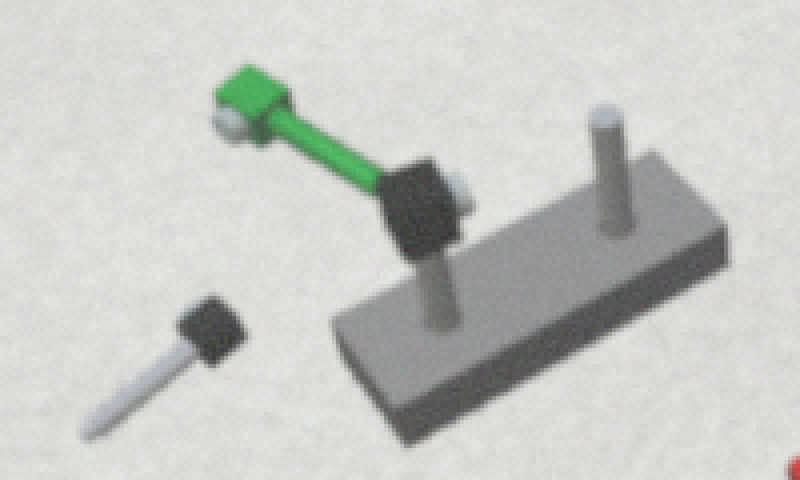

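View pics/c2.png

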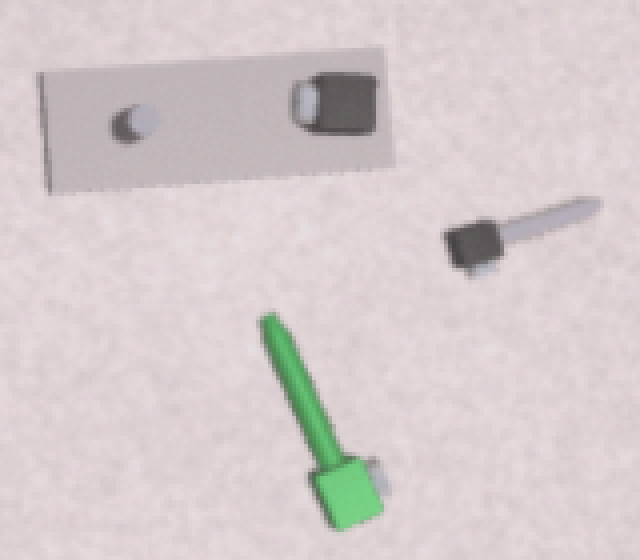

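View pics/c3.png

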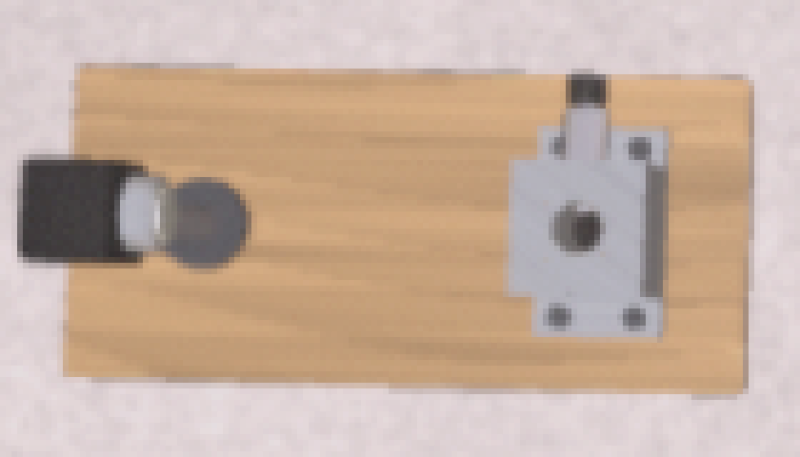

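View pics/c4.png

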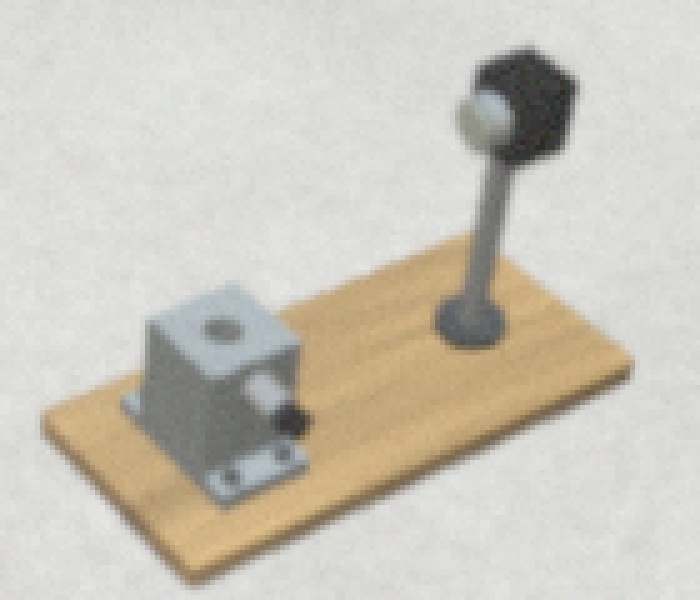

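```bash
python3 - <<'E'
from h import *
import pickle
s,D=pickle.load(open('a.pkl','rb'))
T=D['top'];S=D['scene']
hsv=cv2.cvtColor(T['color'],cv2.COLOR_BGR2HSV); 
def box(mask,name,z):
    cs,_=cv2.findContours(mask,cv2.RETR_EXTERNAL,cv2.CHAIN_APPROX_NONE)
    c=max(cs,key=cv2.contourArea); r=cv2.minAreaRect(c); p=cv2.boxPoints(r)
    W=np.array([onz(T,u,v,z) for u,v in p]);
    e=[np.linalg.norm(W[i]-W[(i+1)%4]) for i in range(4)]
    d=W[1]-W[0]
    print(name,r,'c',W.mean(0).round(4),'edges',np.round(e,4),'edge dirs',[round(float(np.degrees(np.arctan2(*(W[(i+1)%4]-W[i])[[1,0]]))),2) for i in range(4)])
    return c
h,sa,v=cv2.split(hsv)
reg=np.zeros(h.shape,np.uint8);reg[240:310,145:280]=1
m=((sa>70)&(h>5)&(h<30)).astype(np.uint8)*reg
m=cv2.morphologyEx(m,cv2.MORPH_CLOSE,np.ones((25,25),np.uint8));box(m,'board',.015)
print('pix',T['color'][270,390],T['color'][300,390],T['color'][261,421],T['color'][200,300],T['color'][260,245])
reg=np.zeros(h.shape,np.uint8);reg[238:295,338:440]=1
blur=cv2.GaussianBlur(T['color'],(3,3),0)
m=(blur.max(2)<125).astype(np.uint8)*reg
m=cv2.morphologyEx(m,cv2.MORPH_CLOSE,np.ones((9,9),np.uint8));cv2.imwrite('pics/m.png',m*255);box(m,'rack',.03)
reg=np.zeros(h.shape,np.uint8);reg[248:275,405:436]=1
m=(blur.max(2)<65).astype(np.uint8)*reg;
m=cv2.morphologyEx(m,cv2.MORPH_CLOSE,np.ones((3,3),np.uint8));box(m,'head',.115)
c3=lambda u,v:(140+u*140/800,235+v*80/457)
print('bore',onz(T,*(np.array(c3(578,227))-.0),.075))
print('spare',onz(T,335+142/4,235+121/4,.1))
for n,p in [('holder tl',(510,160)),('tr',(650,165)),('bl',(508,294)),('br',(641,297))]: print(n,onz(T,*c3(*p),.075))
# scene
print('scene bore',onz(S,320+223/5,130+328/5,.075))
E
```

```text
board ((210.97418212890625, 274.42987060546875), (118.75975036621094, 55.006561279296875), 1.5911402702331543) c [0.5312 0.1684 0.015 ] edges [0.1102 0.2404 0.1088 0.2382] edge dirs [-0.96, -92.47, 177.9, 87.87]
pix [111 108 116] [132 131 138] [50 50 53] [125 123 131] [ 96  94 100]
rack ((387.989013671875, 264.8340759277344), (31.330453872680664, 88.60332489013672), 86.18592071533203) c [ 0.5439 -0.1834  0.03  ] edges [0.1755 0.0617 0.1745 0.0611] edge dirs [-87.15, -178.3, 92.66, 2.59]
head ((420.0, 260.5), (13.0, 16.0), 90.0) c [ 0.5466 -0.2271  0.115 ] edges [0.029  0.0233 0.0289 0.0232] edge dirs [-91.0, 177.86, 88.91, -1.97]
bore [0.52780078 0.09753403 0.075     ]
spare [ 0.54039971 -0.13986622  0.1       ]
holder tl [0.54990451 0.11972538 0.075     ]
tr [0.54761076 0.07396366 0.075     ]
bl [0.50638624 0.12045168 0.075     ]
br [0.5048546  0.07713973 0.075     ]
scene bore [0.52918486 0.09770283 0.075     ]
```

View pics/m.png

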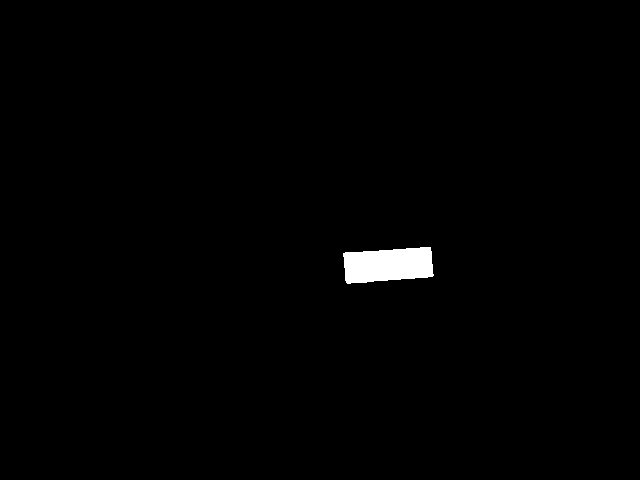

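```bash
python3 -m jog '[0,-47.1,-5,-21.6,0,-9.4,0, 0,-47.1,-5,-21.6,0,-9.4,0, 0,-47.1,-5,-21.6,0,-9.4,0, 0,-47.1,-5,-21.6,0,-9.4,0, 0,-47.1,-5,-21.6,0,-9.4,0, 0,-47.1,-5,-21.6,0,-9.4,0, 0,-47.1,-5,-21.6,0,-9.4,0, 0,-47.1,-5,-21.6,0,-9.4,0, 0,-47.1,-5,-21.6,0,-9.4,0, 0,-47.1,-5,-21.6,0,-9.4,0, 0,-47.1,-5,-21.6,0,-9.4,0, 0,-47.1,-5,-21.6,0,-9.4,0]'
cat > snap.py <<'E'
import sys,pickle
from h import *
s=get_state();T=toolT(s);print('clock',round(s['clock'],2),'q',s['qpos'].round(3));print(T.round(4));print('F',s['contact_force'].round(2),'M',s['moment'].round(2),'w',s['width'])
D={}
for n in sys.argv[2:]:
    s=get_state();im=get_image(n);D[n]=im;cv2.imwrite(f'pics/{sys.argv[1]}_{n}.png',cv2.convertScaleAbs(im['color'],alpha=1.5,beta=10))
    if n=='wrist': D['s']=s
pickle.dump(D,open(sys.argv[1]+'.pkl','wb'))
E
python3 snap.py b wrist
```

```text
clock: 1.65
position: [0.5456, -0.2284, 0.2537]
ee_rot: [0.499, -0.5, 0.501, -0.501]
contact_force: [0.7, 0.2, -0.5]
width: 0.0852
clock 1.65 q [-5.140e-01  2.790e-01  1.378e+00 -1.000e-03  1.485e+00 -5.110e-01]
[[-2.800e-03 -8.000e-04  1.000e+00  5.456e-01]
 [-1.000e+00 -3.000e-04 -2.800e-03 -2.284e-01]
 [ 3.000e-04 -1.000e+00 -8.000e-04  2.537e-01]
 [ 0.000e+00  0.000e+00  0.000e+00  1.000e+00]]
F [ 0.7   0.24 -0.46] M [ 0.01  0.   -0.01] w 0.08521965743156822
```

View pics/b_wrist.png

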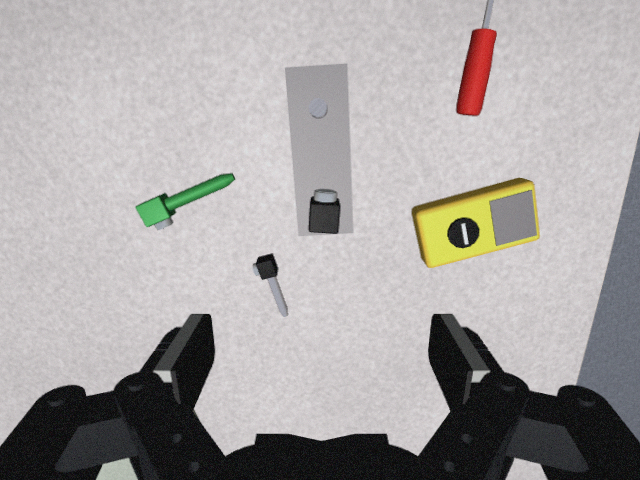

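```bash
cat > crop.py <<'E'
import sys,pickle,cv2
n,c,x0,y0,x1,y1,k=sys.argv[1:8]
D=pickle.load(open(n+'.pkl','rb'));im=D[c]['color'][int(y0):int(y1),int(x0):int(x1)]
cv2.imwrite(f'pics/{sys.argv[8]}.png',cv2.convertScaleAbs(cv2.resize(im,None,fx=int(k),fy=int(k),interpolation=3),alpha=2.2,beta=10))
E
python3 crop.py b wrist 270 60 370 250 4 b1; sed -i 's/beta=10))$/beta=10))/' crop.py; python3 crop.py b wrist 290 170 360 245 8 b1
python3 -c "
from h import *;import pickle
D=pickle.load(open('b.pkl','rb'));print((toolT(D['s'])@D['wrist']['tool_from_camera']).round(3))"
```

```text
[[ 1.    -0.003 -0.002  0.546]
 [-0.003 -0.948 -0.317 -0.148]
 [-0.001  0.317 -0.948  0.423]
 [ 0.     0.     0.     1.   ]]
```

View pics/b1.png

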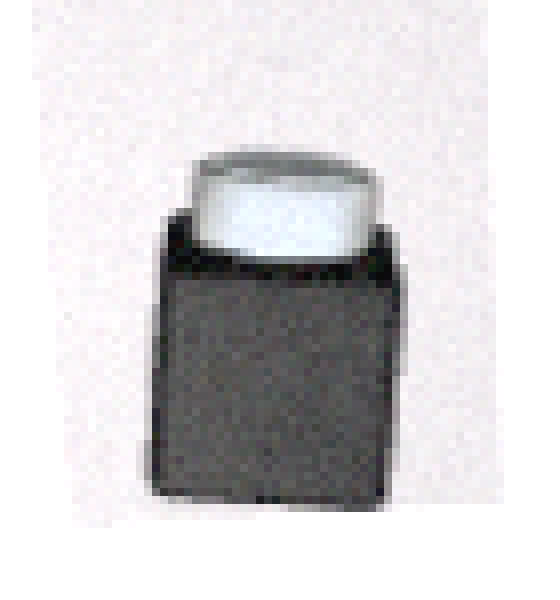

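```bash
python3 - <<'E'
from h import *;import pickle
D=pickle.load(open('b.pkl','rb'));im=D['wrist'];s=D['s']
P=[(164,277),(393,281),(383,508),(154,496)]
W=np.array([onz(im,290+u/8-.5,170+v/8-.5,.115,s) for u,v in P]);print(W.round(4),W.mean(0).round(4))
for i in range(4):
    d=W[(i+1)%4]-W[i];print(np.linalg.norm(d).round(4),np.degrees(np.arctan2(d[1],d[0])).round(1))
g=cv2.GaussianBlur(im['color'],(3,3),0).max(2)
m=np.zeros(g.shape,np.uint8);m[195:240,300:350]=(g[195:240,300:350]<60)
cs,_=cv2.findContours(m,0,1);c=max(cs,key=cv2.contourArea);r=cv2.minAreaRect(c);print(r)
E
```

```text
[[ 0.5366 -0.2181  0.115 ]
 [ 0.5604 -0.2186  0.115 ]
 [ 0.5596 -0.2432  0.115 ]
 [ 0.5353 -0.2418  0.115 ]] [ 0.548  -0.2304  0.115 ]
0.0238 -1.2
0.0247 -91.8
0.0244 176.7
0.0238 86.7
((323.9793395996094, 214.748291015625), (30.311603546142578, 35.54346466064453), 4.763641834259033)
```

```bash
python3 -m jog '[0,0,5,0.14,0,0.28,0, 0,0,10,0.14,0,0.28,0, 0,0,10.4,0.14,0,0.28,0, 0,0,10.4,0.14,0,0.28,0]'
python3 snap.py c wrist scene; python3 crop.py c scene 140 190 320 330 4 c_s
```

```text
clock: 2.2
position: [0.5489, -0.2281, 0.1512]
ee_rot: [-0.49, 0.49, -0.509, 0.511]
contact_force: [0.9, -0.3, 0.6]
width: 0.0856
clock 2.2 q [-0.511  0.337  1.55  -0.     1.253 -0.47 ]
[[-0.0405  0.0017  0.9992  0.5489]
 [-0.9992 -0.0011 -0.0405 -0.2281]
 [ 0.001  -1.      0.0017  0.1512]
 [ 0.      0.      0.      1.    ]]
F [ 0.89 -0.29  0.56] M [-0.02 -0.01 -0.05] w 0.0856097477196245
```

View pics/c_wrist.png

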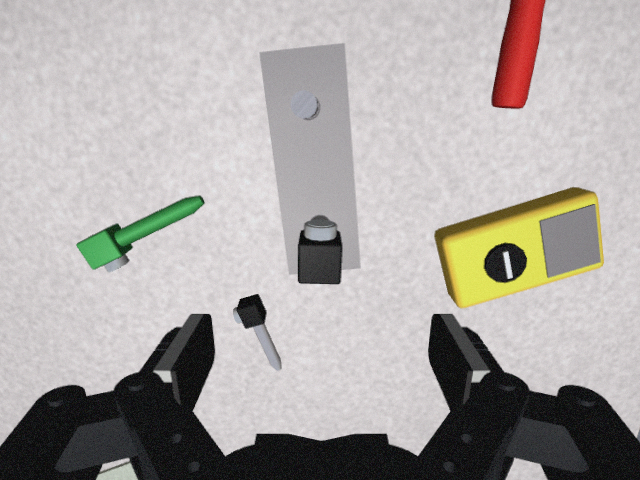

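View pics/c_s.png

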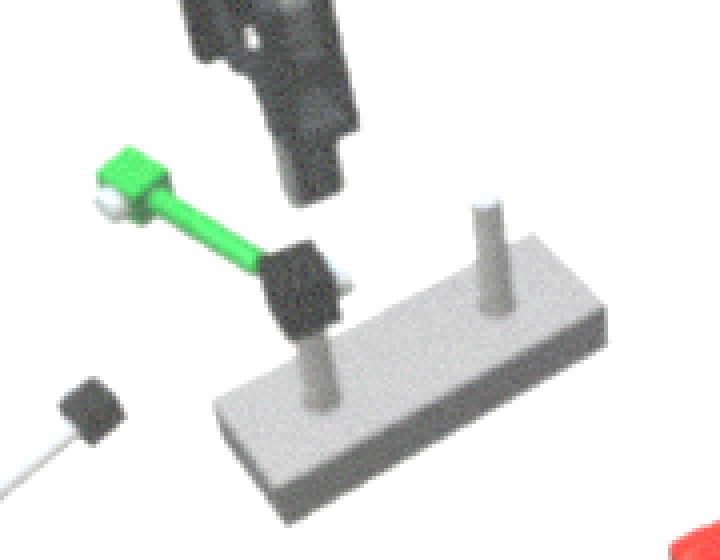

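```bash
python3 crop.py c wrist 290 205 350 290 7 c_w; python3 - <<'E'
from h import *;import pickle
s=get_state();print(toolT(s).round(4)[:3,3],s['qd'].round(3))
D=pickle.load(open('c.pkl','rb'));im=D['wrist'];s=D['s']
for p in [(298,248),(342,248),(341,283),(298,283)]:print(p,onz(im,*p,.115,s).round(4))
E
```

```text
[ 0.5498 -0.2283  0.1524] [ 0.002 -0.005  0.001 -0.001 -0.004  0.002]
(298, 248) [ 0.5363 -0.2197  0.115 ]
(342, 248) [ 0.5616 -0.2208  0.115 ]
(341, 283) [ 0.5605 -0.2428  0.115 ]
(298, 283) [ 0.535  -0.2417  0.115 ]
```

View pics/c_w.png

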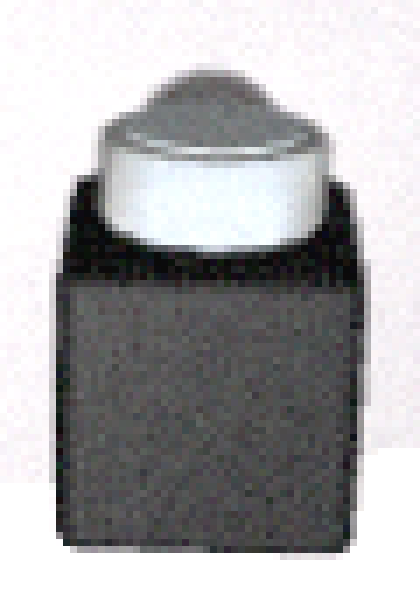

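```bash
python3 -m jog '[0,0.05,4,-0.05,0,0,0, 0,0.05,6.8,-0.05,0,0,0, 0,0.05,6.8,-0.05,0,0,0]' 
python3 snap.py d wrist scene; python3 crop.py d scene 140 190 320 330 4 d_s
```

```text
clock: 2.68
position: [0.5475, -0.2274, 0.0817]
ee_rot: [0.49, -0.49, 0.51, -0.509]
contact_force: [-0.3, -0.2, 0.3]
width: 0.0852
clock 2.67 q [-0.511  0.393  1.648 -0.     1.102 -0.471]
[[-3.960e-02 -1.300e-03  9.992e-01  5.475e-01]
 [-9.992e-01  6.000e-04 -3.960e-02 -2.274e-01]
 [-5.000e-04 -1.000e+00 -1.300e-03  8.170e-02]
 [ 0.000e+00  0.000e+00  0.000e+00  1.000e+00]]
F [-0.33 -0.25  0.29] M [-0.01  0.    0.  ] w 0.08516593511935287
```

View pics/d_wrist.png

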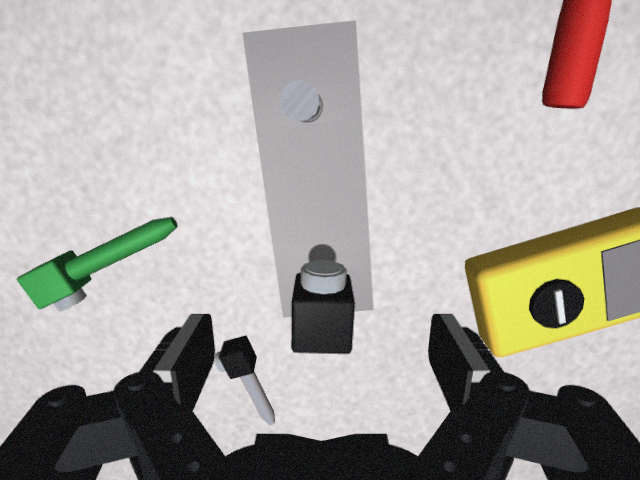

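View pics/d_s.png

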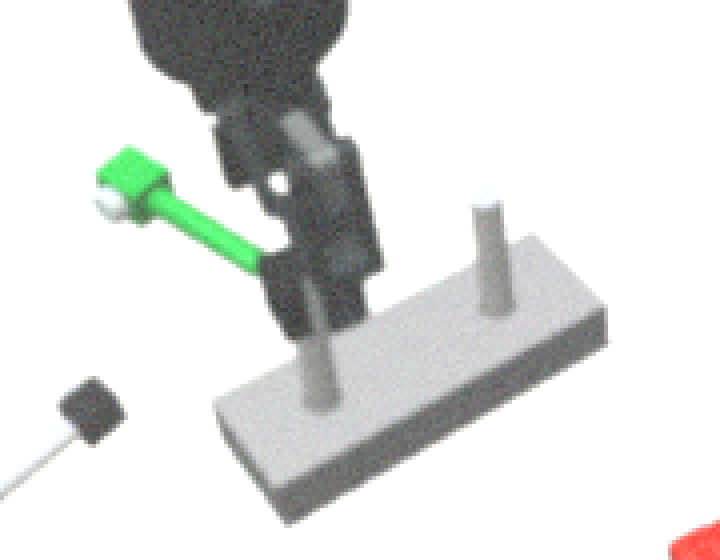

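```bash
python3 -m jog '[120,0,0,0,0,0,0, 255,0,0,0,0,0,0, 255,0,0,0,0,0,0, 255,0,0,0,0,0,0, 255,0,0,0,0,0,0, 255,0,0,0,0,0,0]' 40
python3 snap.py e wrist
```

```text
clock: 3.52
position: [0.5482, -0.2278, 0.0824]
ee_rot: [-0.49, 0.49, -0.509, 0.51]
contact_force: [-0.4, 0.7, 5.0]
width: 0.0245
clock 3.52 q [-0.511  0.392  1.647 -0.     1.101 -0.471]
[[-3.950e-02  1.000e-03  9.992e-01  5.482e-01]
 [-9.992e-01 -6.000e-04 -3.950e-02 -2.278e-01]
 [ 6.000e-04 -1.000e+00  1.000e-03  8.240e-02]
 [ 0.000e+00  0.000e+00  0.000e+00  1.000e+00]]
F [-0.37  0.72  4.96] M [ 0.04  0.12 -0.02] w 0.024462173574032842
```

View pics/e_wrist.png

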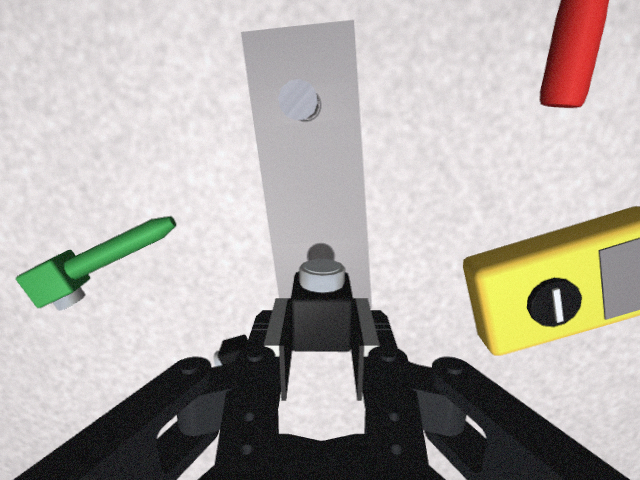

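```bash
python3 -m jog '[255,0,-0.5,0,0,0,0, 255,0,-1.5,0,0,0,0, 255,0,-3,0,0,0,0, 255,0,-5,0,0,0,0, 255,0,-8,0,0,0,0, 255,0,-11,0,0,0,0, 255,0,-13,0,0,0,0, 255,0,-13,0,0,0,0, 255,0,-13,0,0,0,0]'
python3 snap.py f scene wrist
```

```text
clock: 4.7
position: [0.5472, -0.2272, 0.2112]
ee_rot: [0.49, -0.49, 0.51, -0.509]
contact_force: [0.5, 0.8, -1.5]
width: 0.0241
clock 4.7 q [-0.511  0.299  1.453 -0.     1.391 -0.471]
[[-3.960e-02 -1.200e-03  9.992e-01  5.472e-01]
 [-9.992e-01  5.000e-04 -3.960e-02 -2.272e-01]
 [-5.000e-04 -1.000e+00 -1.200e-03  2.112e-01]
 [ 0.000e+00  0.000e+00  0.000e+00  1.000e+00]]
F [ 0.5   0.79 -1.49] M [-0.03  0.02  0.02] w 0.024142919776457536
```

View pics/f_scene.png

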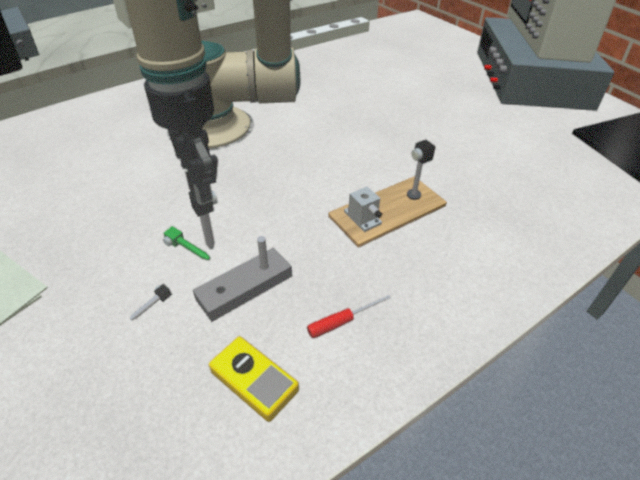

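View pics/f_wrist.png

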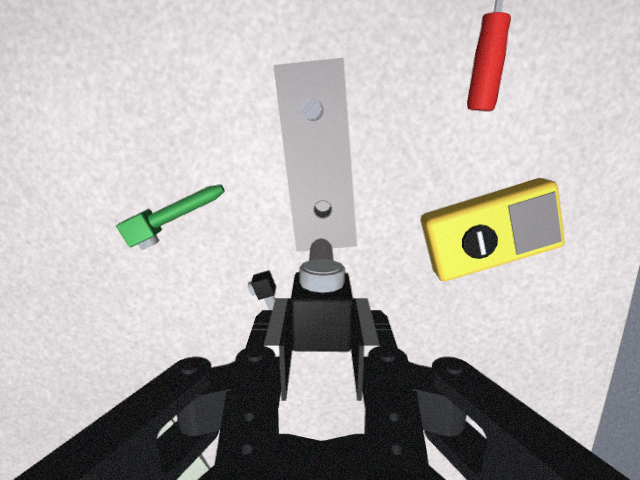

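```bash
python3 -m jog '[255,-4,-2,-0.4,0,0,0, 255,-9,-4.5,-0.9,0,0,0, 255,-14,-4.5,-1.4,0,0,0, 255,-19,-4.5,-1.9,0,0,0, 255,-24,-4.5,-2.4,0,0,0, 255,-28,-4.5,-2.8,0,0,0, 255,-31,-4.5,-3.1,0,0,0, 255,-32.45,-4.5,-3.1,0,0,0, 255,-32.45,-4.5,-3.1,0,0,0, 255,-32.45,-4.5,-3.1,0,0,0, 255,-32.45,-4.5,-3.1,0,0,0]'
python3 snap.py g wrist scene top;python3 crop.py g wrist 240 130 400 270 5 g_w;python3 crop.py f wrist 240 130 400 270 5 f_w
```

```text
clock: 6.18
position: [0.5299, 0.0968, 0.2567]
ee_rot: [-0.489, 0.49, -0.51, 0.51]
contact_force: [-0.2, 1.2, -1.4]
width: 0.0244
clock 6.17 q [ 5.200e-02  1.950e-01  1.484e+00 -1.000e-03  1.462e+00  9.300e-02]
[[-4.110e-02 -2.000e-04  9.992e-01  5.299e-01]
 [-9.992e-01 -6.000e-04 -4.110e-02  9.680e-02]
 [ 6.000e-04 -1.000e+00 -1.000e-04  2.567e-01]
 [ 0.000e+00  0.000e+00  0.000e+00  1.000e+00]]
F [-0.19  1.18 -1.43] M [-0.04 -0.01 -0.04] w 0.02442491828728658
```

View pics/g_w.png

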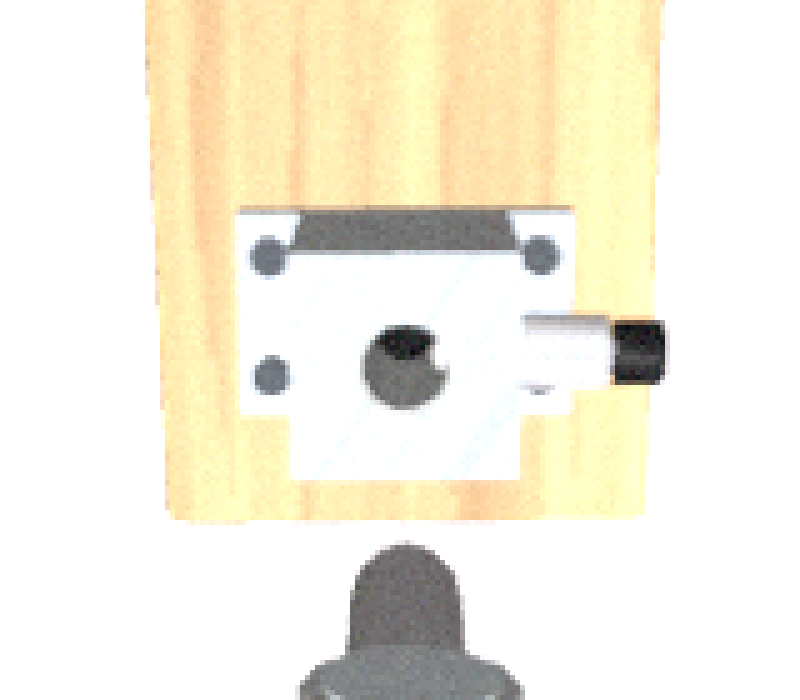

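View pics/f_w.png

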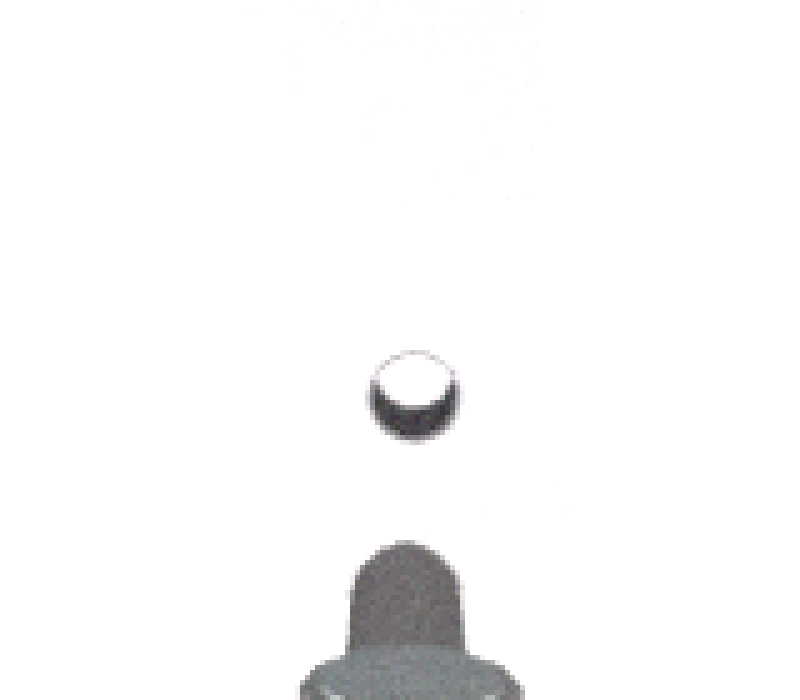

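View pics/g_wrist.png

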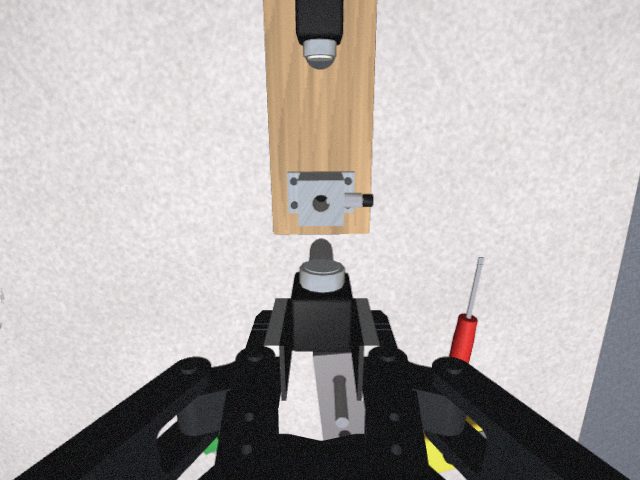

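```bash
python3 - <<'E'
from h import *;import pickle
F=pickle.load(open('f.pkl','rb'));G=pickle.load(open('g.pkl','rb'))
f=F['wrist'];g=G['wrist']
c=lambda u,v:(240+u/5-.4,130+v/5-.4)
h=onz(f,*c(414.5,396),.03,F['s']);b=onz(g,*c(406,367),.075,G['s'])
print('hole',h,'tcp',F['s']['position']);print('bore',b,'tcp',G['s']['position'])
i=np.linalg.inv(toolT(F['s']));print('hole in tool',(i[:3,:3]@h+i[:3,3])*1e3)
i=np.linalg.inv(toolT(G['s']));print('bore in tool',(i[:3,:3]@b+i[:3,3])*1e3)
# plunger knob etc; expected foot projection
T=toolT(G['s'])
for y in [.076,.064]:
  for ox,oz,r in [(-1,0,.004 if y>.07 else .0075),(0,-1,.0075),(0,1,.0075)]:
    X=T@np.array([ox*r,y,oz*r,1]);p=proj(g,X[:3],G['s']);print(y,ox,oz,(p+.4-[240,130])*5)
# rack hole by top image now
T2=G['top'];cv2.imwrite('pics/g_topc.png',cv2.convertScaleAbs(cv2.resize(T2['color'][240:300,340:440],None,fx=8,fy=8,interpolation=3),alpha=2))
E
```

```text
hole [ 0.54818232 -0.23075707  0.03      ] tcp [ 0.54704657 -0.22713137  0.21078532]
bore [0.52995424 0.09831166 0.075     ] tcp [0.52987922 0.09675245 0.25666223]
hole in tool [  3.74107857 180.77906246   1.64362844]
bore in tool [-1.67239769e+00  1.81661237e+02  3.66530390e-02]
0.076 -1 0 [405.14000416 521.29302128]
0.076 0 -1 [350.17273245 549.34147485]
0.076 0 1 [460.16925473 549.27290601]
0.064 -1 0 [405.00313381 523.02679061]
0.064 0 -1 [347.53017642 577.99450106]
0.064 0 1 [462.59981123 577.92306112]
```

View pics/g_topc.png

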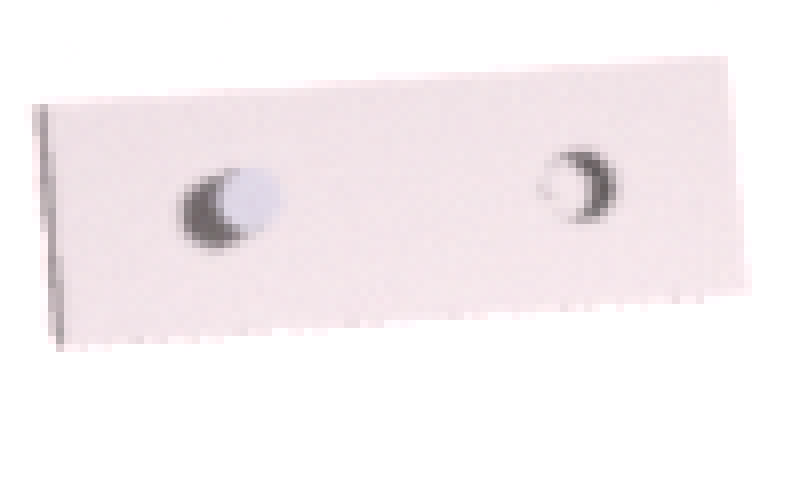

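View pics/g_scene.png

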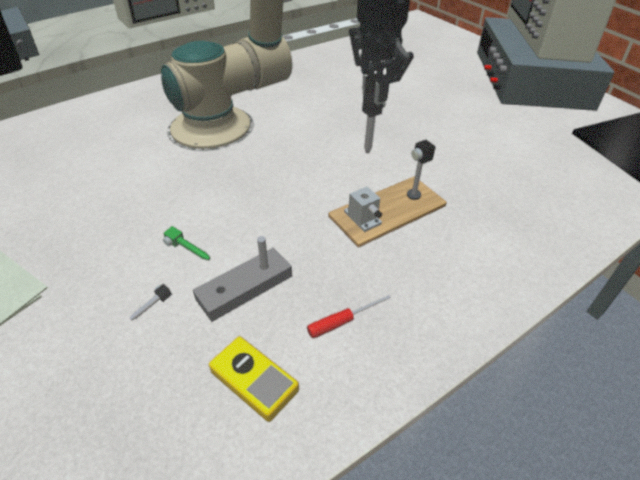

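```bash
python3 -m jog '[255,-0.25,2,-0.03,0,0,0, 255,-0.5,5,-0.07,0,0,0, 255,-0.5,8,-0.07,0,0,0, 255,-0.5,9,-0.07,0,0,0, 255,-0.5,9,-0.07,0,0,0, 255,-0.5,9,-0.07,0,0,0]'
python3 snap.py i wrist scene top;python3 crop.py i wrist 270 180 370 280 7 i_w;python3 crop.py i scene 330 120 430 220 6 i_s;python3 crop.py i top 210 230 290 300 8 i_t
```

```text
clock: 7.08
position: [0.5303, 0.1029, 0.1681]
ee_rot: [-0.491, 0.489, -0.509, 0.51]
contact_force: [-0.3, -0.3, -0.3]
width: 0.0244
clock 7.08 q [ 0.063  0.245  1.64  -0.     1.254  0.103]
[[-3.980e-02  2.500e-03  9.992e-01  5.303e-01]
 [-9.992e-01  0.000e+00 -3.980e-02  1.029e-01]
 [-2.000e-04 -1.000e+00  2.500e-03  1.681e-01]
 [ 0.000e+00  0.000e+00  0.000e+00  1.000e+00]]
F [-0.29 -0.34 -0.33] M [-0.03  0.07  0.02] w 0.02436955111376793
```

View pics/i_w.png

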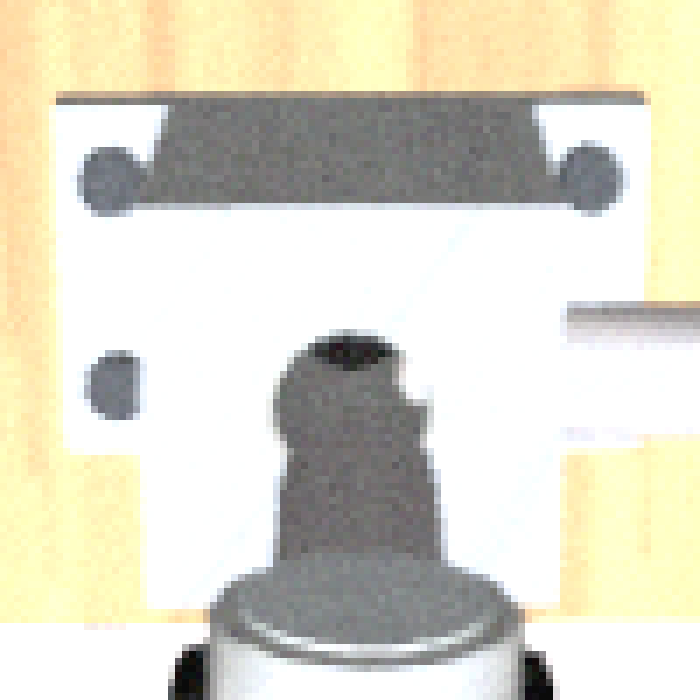

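View pics/i_s.png

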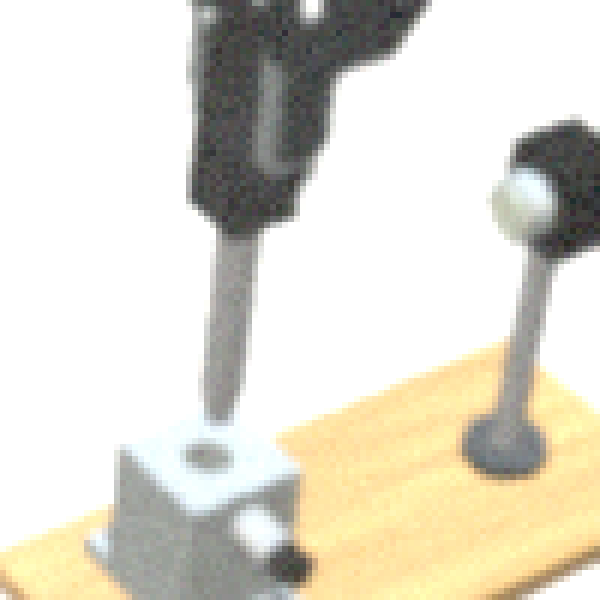

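View pics/i_t.png

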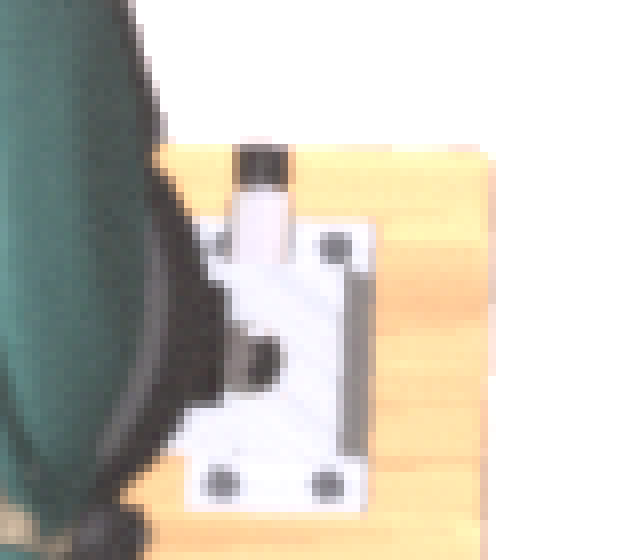

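```bash
python3 - <<'E'
from h import *;import pickle
D=pickle.load(open('i.pkl','rb'));S=D['scene'];A=pickle.load(open('a.pkl','rb'))[1]['scene']
g=S['color'].astype(float).max(2)
# bore: dark pixels weighted centroid from initial and present
for nm,im in (('a',A),('i',S)):
    q=im['color'].astype(float).max(2)[200:212,356:374]
    print(nm);print(q.astype(int))
for v in range(160,192,3):
    print(v,g[v,358:378].astype(int))
E
```

```text
a
[[ 94 108 114 117 115 116 117 113 116 117 115 115 115 115 116 116 109 108]
 [ 77  94 105 111 115 114 113 112 113 113 116 117 114 114 107 103  97  87]
 [ 71  76  86 101 111 114 115 112 115 113 112 114 103  97  86  84  76  69]
 [ 69  70  71  87 103 110 112 115 115 111 108  99  85  75  69  70  69  69]
 [ 70  68  70  74  86 105 106 108 105 101  89  76  68  63  75  85  86  83]
 [ 69  68  68  69  73  84  92  87  86  74  67  65  66  75  92 106 108 101]
 [ 66  68  68  69  67  70  72  66  61  68  60  62  69  90 104 113 113 112]
 [ 70  68  65  67  71  66  68  61  62  60  60  62  74  94 108 114 115 115]
 [ 68  67  71  69  68  65  64  60  57  61  64  63  76  90 100 111 113 114]
 [ 68  68  69  69  70  68  63  65  63  65  59  64  63  77  92 102 111 114]
 [ 66  68  68  69  65  68  61  62  60  61  60  60  55  64  77  92 103 110]
 [ 69  67  68  71  66  67  64  60  60  59  62  59  58  56  68  80  92 101]]
i
[[ 96 107 115 114 117 118 116 116 116 117 119 120 116 116 118 112 113 110]
 [ 82  93 108 115 121 115 119 117 115 116 115 116 114 112 110 110 100  89]
 [ 74  74  87 104 107 115 117 118 118 115 113
[... 962 characters left out ...]
134]
169 [136 136 134 136 135 128 113  81  70  64  62  66  61  70  98 128 135 135
 136 134]
172 [139 135 135 133 134 128 104  78  69  69  65  63  65  79 109 130 136 135
 136 136]
175 [135 136 136 135 133 125  91  70  72  69  65  61  63  89 125 135 140 138
 139 140]
178 [138 139 136 135 133 116  84  66  68  65  62  60  68 100 129 134 138 137
 137 139]
181 [137 138 135 136 129 109  76  68  69  62  62  64  81 115 133 139 138 138
 140 137]
184 [135 136 136 133 127  99  74  68  64  65  62  65  97 132 137 139 140 139
 138 136]
187 [132 134 133 134 127 110  79  65  63  62  67  99 124 135 138 138 138 140
 139 140]
190 [122 120 117 118 115 113 105  89  85  91 100 115 119 123 132 135 135 137
 136 133]
```

```bash
python3 - <<'E'
from h import *;import pickle
D=pickle.load(open('i.pkl','rb'));A=pickle.load(open('a.pkl','rb'))[1]['scene'];S=D['scene']
for im in (A,S):
    g=im['color'].astype(float).max(2)[189:203,355:376]
    if im is A: print(g.astype(int))
    w=np.clip(112-g,0,None); m=np.zeros_like(w);m[3:11,4:16]=1;
    w*=m;vv,uu=np.mgrid[189:203,355:376];print((w*uu).sum()/w.sum(),(w*vv).sum()/w.sum())
g=S['color'].astype(float).max(2)
def edge(row,a,b,lv=100):
    r=row
    xs=np.where((r[:-1]-lv)*(r[1:]-lv)<=0)[0]; return [x+(r[x]-lv)/(r[x]-r[x+1]) for x in xs if a<=x<=b]
ax=[]
for v in range(162,186):
    e=edge(g[v],360,376); ax.append((v,(e[0]+e[-1])/2))
ax=np.array(ax);k=np.polyfit(ax[:,0],ax[:,1],1);print(k,np.std(ax[:,1]-np.polyval(k,ax[:,0])))
for bu,bv in [(364.8,195.7),(364.5,195.5)]:
    B=onz(S,bu,bv,.075);print('B',B)
    for z in (.1,.13):
        p=proj(S,[B[0],B[1],z]);print(p,'rod axis at row',np.polyval(k,p[1]))
    print('px per mm x,y',(proj(S,B+[.001,0,0.04])-proj(S,B+[0,0,.04])),(proj(S,B+[0,.001,.04])-proj(S,B+[0,0,.04])))
E
```

```text
[[133 133 128 126 123 117 117 118 117 118 114 115 113 116 119 123 128 134
  134 137 138]
 [129 125 124 121 116 113 118 114 116 116 116 117 115 117 116 116 122 130
  133 132 134]
 [122 119 117 116 115 117 115 116 113 116 115 118 116 116 116 114 121 119
  126 128 132]
 [118 116 116 120 117 118 117 116 114 111 114 115 114 118 115 115 116 117
  117 122 121]
 [119 116 116 116 117 114 110 101 100  96 100 105 110 115 116 117 117 116
  115 112 111]
 [117 115 112 114 113 108  90  81  74  76  79  86  95 110 114 116 115 116
  114 115 109]
 [116 117 114 112 114  97  75  66  67  67  71  73  80  95 110 115 114 115
  113 112 112]
 [115 116 114 114 112  99  79  66  65  70  72  72  72  88 110 115 115 115
  115 115 115]
 [114 115 115 113 113 107  94  81  75  73  70  71  80  96 111 117 115 117
  120 117 117]
 [106 113 116 114 115 114 107 101  92  88  88  91 100 106 114 114 119 113
  114 115 115]
 [ 95 107 113 115 115 116 113 113 109 109 111 110 113 115 117 117 115 115
  117 109 108]
 [ 77  94 108 114 117 115 116 117 113 116 117 115 115 115 115 116 116 109
  108  97  87]
 [ 71  77  94 105 111 115 114 113 112 113 113 116 117 114 114 107 103  97
   87  75  66]
 [ 68  71  76  86 101 111 114 115 112 115 113 112 114 103  97  86  84  76
   69  63  58]]
364.1387195121951 195.7012195121951
364.1147672552167 195.69422150882826
[-1.10357119e-01  3.86868420e+02] 0.04794901870774338
B [0.52964608 0.09783838 0.075     ]
[365.83748019 185.72002808] rod axis at row 366.37289312401225
[367.13196603 173.21821661] rod axis at row 367.7525570156394
px per mm x,y [0.32910275 0.26777676] [ 0.40712623 -0.17803686]
B [0.52883346 0.0977318  0.075     ]
[365.5309808  185.52096506] rod axis at row 366.3948611457749
[366.81732816 173.02065297] rod axis at row 367.774359569216
px per mm x,y [0.32874    0.26750493] [ 0.40708321 -0.17785655]
```

```bash
python3 crop.py i wrist 300 215 345 262 14 i_w2; python3 - <<'E'
from h import *;import pickle
D=pickle.load(open('i.pkl','rb'));W=D['wrist'];s=D['s']
u0=321
print('far rim -> axis y',onz(W,320,180+332/7-.43,.075,s)[1]-.00825)
# silhouettes: for axis y candidate, top of foot
for gap in (.013,.015,.017):
    for y in (.092,.094,.096,.098,.1,.102):
        x=.53
        v=[min(proj(W,[x+r*np.cos(a),y+r*np.sin(a),.075+gap+h],s)[1] for a in np.linspace(0,np.pi,31)) for r,h in((.004,0),(.0075,.012))]
        print(gap,y,[round((q+.43-180)*7) for q in v])
E
```

```text
far rim -> axis y 0.0985280258114653
0.013 0.092 [472, 479]
0.013 0.094 [453, 459]
0.013 0.096 [434, 439]
0.013 0.098 [415, 419]
0.013 0.1 [396, 399]
0.013 0.102 [377, 379]
0.015 0.092 [479, 486]
0.015 0.094 [460, 466]
0.015 0.096 [441, 446]
0.015 0.098 [422, 426]
0.015 0.1 [402, 406]
0.015 0.102 [383, 385]
0.017 0.092 [486, 494]
0.017 0.094 [467, 473]
0.017 0.096 [447, 453]
0.017 0.098 [428, 433]
0.017 0.1 [408, 412]
0.017 0.102 [389, 392]
```

View pics/i_w2.png

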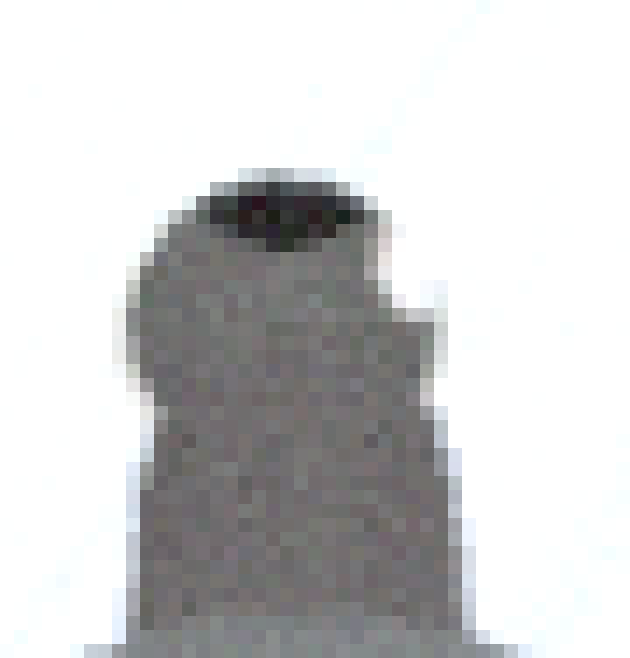

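```bash
python3 -m jog '[255,0.17,0,-0.07,0,0,0, 255,0.17,0.6,-0.07,0,0,0, 255,0.17,1,-0.07,0,0,0, 255,0.17,1,-0.07,0,0,0, 255,0.17,1,-0.07,0,0,0]'
python3 snap.py j wrist scene;python3 crop.py j wrist 290 205 355 265 11 j_w;python3 crop.py j scene 335 150 395 220 9 j_s
cat > off.py <<'E'
import sys
from h import *;import pickle
D=pickle.load(open(sys.argv[1]+'.pkl','rb'));S=D['scene'];r0,r1=int(sys.argv[2]),int(sys.argv[3])
g=S['color'].astype(float).max(2)
def edge(r,a,b,lv=100):
    xs=np.where((r[:-1]-lv)*(r[1:]-lv)<=0)[0]; return [x+(r[x]-lv)/(r[x]-r[x+1]) for x in xs if a<=x<=b]
ax=[]
for v in range(r0,r1):
    e=edge(g[v],358,376); ax.append((v,(e[0]+e[-1])/2,e[-1]-e[0]))
ax=np.array(ax);print(ax[:,2].round(1));k=np.polyfit(ax[:,0],ax[:,1],1);print(k,np.std(ax[:,1]-np.polyval(k,ax[:,0])))
B=onz(S,364.13,195.7,.075)
for z in (.1,.13):
    p=proj(S,[B[0],B[1],z]);print(p,'off px',np.polyval(k,p[1])-p[0])
E
python3 off.py j 171 188
```

```text
clock: 7.85
position: [0.5285, 0.1013, 0.1567]
ee_rot: [0.49, -0.49, 0.51, -0.51]
contact_force: [-1.7, 0.3, -0.8]
width: 0.0244
clock 7.85 q [ 0.06   0.252  1.66  -0.     1.229  0.1  ]
[[-3.960e-02 -1.000e-04  9.992e-01  5.285e-01]
 [-9.992e-01 -1.000e-04 -3.960e-02  1.013e-01]
 [ 1.000e-04 -1.000e+00 -1.000e-04  1.567e-01]
 [ 0.000e+00  0.000e+00  0.000e+00  1.000e+00]]
F [-1.65  0.26 -0.77] M [-0.04 -0.07  0.03] w 0.024406418167389574
[7.7 7.6 7.5 7.5 7.5 7.5 7.5 7.5 7.3 7.6 7.4 7.4 7.4 7.4 7.4 7.3 7.3]
[-1.09167986e-01  3.85384305e+02] 0.04836539347401008
[365.1543078  185.71951046] off px -0.0446277471452845
[366.43237286 173.21700351] off px 0.04218069748725384
```

View pics/j_w.png

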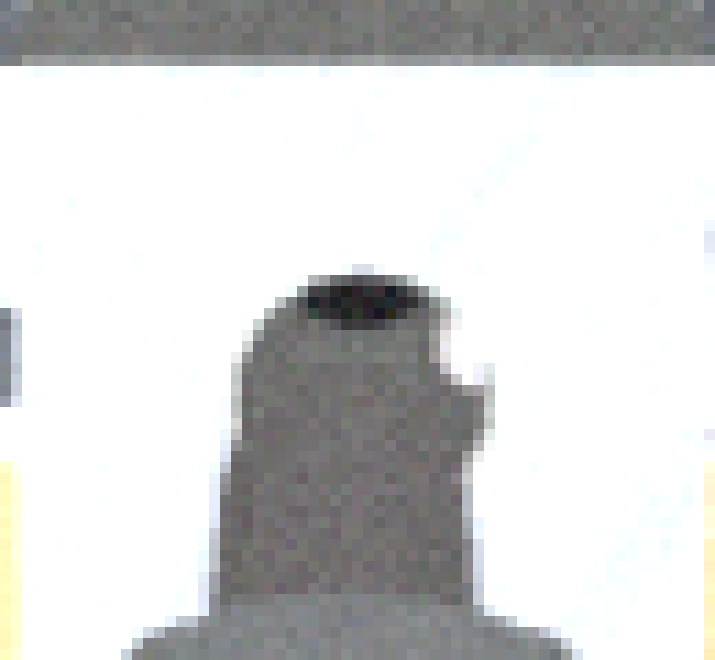

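View pics/j_s.png

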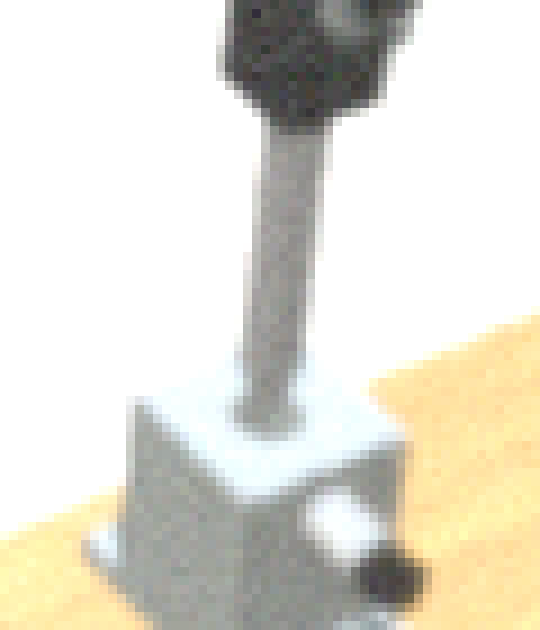

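```bash
python3 -m jog '[255,0,0,0,0,0,0, 255,0,0,0,0,0,0, 255,0,0,0,0,0,0, 255,0,0,0,0,0,0]'
python3 snap.py k wrist scene;python3 crop.py k wrist 290 205 355 265 11 k_w; python3 off.py k 171 188; python3 - <<'E'
from h import *
for i in range(4):
    s=get_state();print(s['clock'],s['position'].round(5),s['qpos'].round(5)); get_image('wrist')
E
```

```text
clock: 8.45
position: [0.5285, 0.1012, 0.1568]
ee_rot: [-0.49, 0.49, -0.51, 0.51]
contact_force: [0.8, 0.5, -0.1]
width: 0.0243
clock 8.45 q [ 0.06   0.252  1.66  -0.     1.23   0.1  ]
[[-3.960e-02  1.000e-04  9.992e-01  5.285e-01]
 [-9.992e-01 -1.000e-04 -3.960e-02  1.012e-01]
 [ 1.000e-04 -1.000e+00  1.000e-04  1.568e-01]
 [ 0.000e+00  0.000e+00  0.000e+00  1.000e+00]]
F [ 0.83  0.52 -0.14] M [ 0.02  0.05 -0.02] w 0.02428367997662044
[7.7 7.7 7.6 7.5 7.5 7.5 7.3 7.4 7.4 7.5 7.5 7.4 7.4 7.4 7.3 7.3 7.6]
[-1.13854340e-01  3.86167588e+02] 0.0481456543422565
[365.1543078  185.71951046] off px -0.13169191046671358
[366.43237286 173.21700351] off px 0.013707712660675497
8.55 [0.52843 0.10122 0.15677] [ 5.99900e-02  2.51920e-01  1.66016e+00 -1.30000e-04  1.22954e+00
  9.96800e-02]
8.6 [0.52844 0.10126 0.15676] [ 6.00400e-02  2.51950e-01  1.66014e+00 -7.00000e-05  1.22952e+00
  9.97000e-02]
8.65 [0.52845 0.10124 0.15677] [ 6.00200e-02  2.51920e-01  1.66015e+00 -1.10000e-04  1.22950e+00
  9.96900e-02]
8.7 [0.52845 0.10124 0.15677] [ 6.00100e-02  2.51920e-01  1.66015e+00 -8.00000e-05  1.22951e+00
  9.96700e-02]
```

View pics/k_w.png

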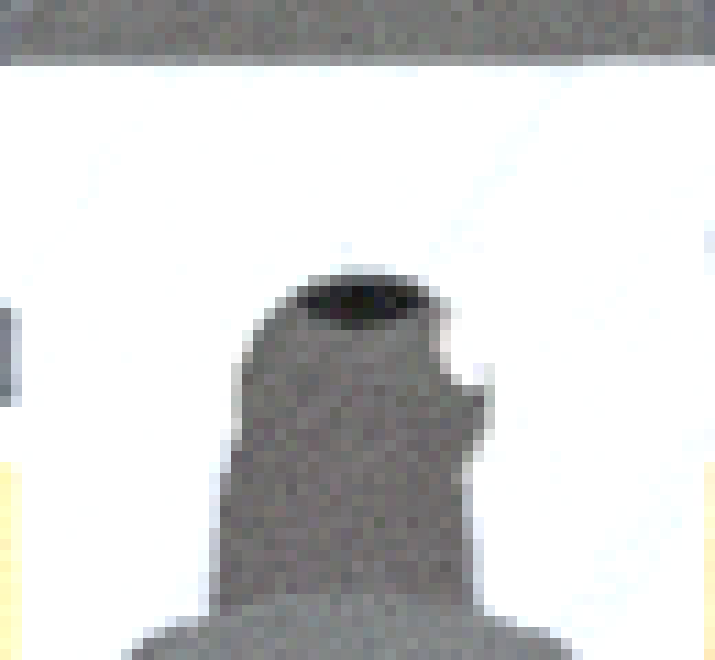

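```bash
python3 - <<'E'
from h import *;import pickle
D=pickle.load(open('k.pkl','rb'));W=D['wrist'];s=D['s']
c=lambda u,v:(290+u/11-.45,205+v/11-.45)
print('far rim -> axis y',onz(W,*c(363,272),.075,s)-[0,.00825,0])
print('L,R',onz(W,*c(238,385),.075,s),onz(W,*c(489,385),.075,s))
F=pickle.load(open('f.pkl','rb'));f=F['wrist'];sf=F['s']
# foot tip (crop5 542 in f): v=238.0
for gap in (.003,.0045,.006):
    for y in (.096,.098,.1,.102):
        v=[min(proj(W,[.5285+r*np.cos(a),y+r*np.sin(a),.075+gap+h],s)[1] for a in np.linspace(0,np.pi,31)) for r,h in((.004,0),(.0075,.012))]
        print(gap,y,np.round(v,1))
E
```

```text
far rim -> axis y [0.52999599 0.0984404  0.075     ]
L,R [0.52177789 0.09953682 0.075     ] [0.53769355 0.09889501 0.075     ]
0.003 0.096 [239.9 240.5]
0.003 0.098 [237.1 237.6]
0.003 0.1 [234.4 234.7]
0.003 0.102 [231.6 231.8]
0.0045 0.096 [240.6 241.3]
0.0045 0.098 [237.8 238.4]
0.0045 0.1 [235.  235.4]
0.0045 0.102 [232.2 232.5]
0.006 0.096 [241.3 242. ]
0.006 0.098 [238.5 239.1]
0.006 0.1 [235.7 236.1]
0.006 0.102 [232.9 233.2]
```

```bash
python3 -m jog '[255,0.045,0,0.11,0,0,0, 255,0.045,0,0.11,0,0,0, 255,0.045,0,0.11,0,0,0, 255,0.045,0,0.11,0,0,0, 255,0.045,0,0.11,0,0,0]'
python3 snap.py l wrist scene;python3 crop.py l wrist 290 205 355 265 11 l_w; python3 off.py l 171 188
```

```text
clock: 9.38
position: [0.5295, 0.1007, 0.1568]
ee_rot: [-0.49, 0.49, -0.51, 0.51]
contact_force: [0.6, 0.2, -0.7]
width: 0.0238
clock 9.38 q [ 0.059  0.253  1.658 -0.     1.23   0.099]
[[-3.960e-02  0.000e+00  9.992e-01  5.295e-01]
 [-9.992e-01 -1.000e-04 -3.960e-02  1.007e-01]
 [ 1.000e-04 -1.000e+00  0.000e+00  1.568e-01]
 [ 0.000e+00  0.000e+00  0.000e+00  1.000e+00]]
F [ 0.56  0.21 -0.72] M [-0.    0.05 -0.05] w 0.02381581404688419
[7.7 7.7 7.6 7.5 7.4 7.4 7.6 7.5 7.4 7.5 7.6 7.4 7.4 7.4 7.5 7.6 7.4]
[-1.11208269e-01  3.85892067e+02] 0.06255019434682443
[365.1543078  185.71951046] off px 0.08421403724423726
[366.43237286 173.21700351] off px 0.19653114462960275
```

View pics/l_w.png

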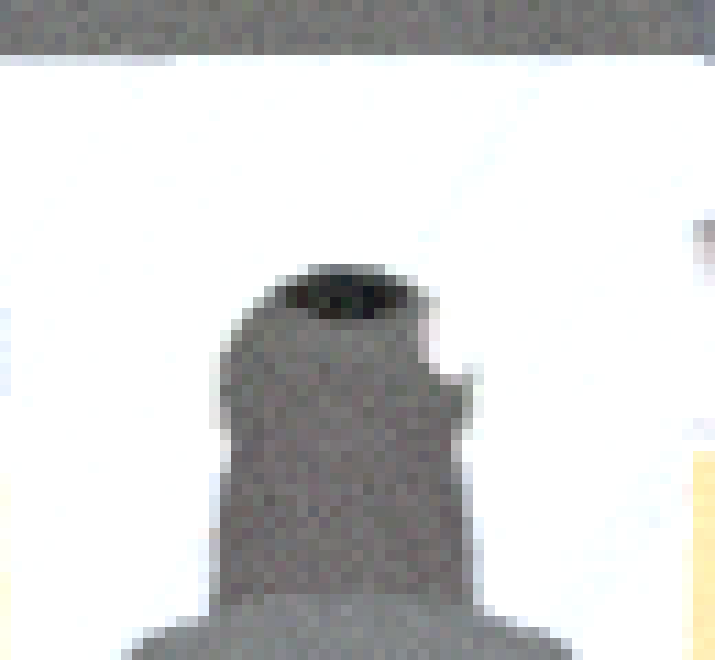

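```bash
python3 -m jog '[255,0,0.3,0,0,0,0, 255,0,0.6,0,0,0,0, 255,0,0.9,0,0,0,0, 255,0,1.2,0,0,0,0, 255,0,1.2,0,0,0,0, 255,0,1.2,0,0,0,0]'
python3 snap.py m wrist scene;python3 crop.py m wrist 290 205 355 265 11 m_w; python3 off.py m 174 188
```

```text
clock: 10.22
position: [0.5296, 0.1008, 0.1448]
ee_rot: [-0.49, 0.49, -0.51, 0.51]
contact_force: [-0.2, -0.2, -1.5]
width: 0.0244
clock 10.22 q [ 0.059  0.263  1.677 -0.     1.202  0.099]
[[-3.960e-02  1.000e-04  9.992e-01  5.296e-01]
 [-9.992e-01 -1.000e-04 -3.960e-02  1.008e-01]
 [ 1.000e-04 -1.000e+00  1.000e-04  1.448e-01]
 [ 0.000e+00  0.000e+00  0.000e+00  1.000e+00]]
F [-0.23 -0.23 -1.53] M [-0.06 -0.02  0.02] w 0.024386811793083604
[7.7 7.5 7.4 7.4 7.4 7.4 7.3 7.4 7.5 7.4 7.4 7.4 7.4 7.4]
[-1.16558311e-01  3.86946326e+02] 0.03280029961360572
[365.1543078  185.71951046] off px 0.14486538561868656
[366.43237286 173.21700351] off px 0.3240714228113575
```

View pics/m_w.png

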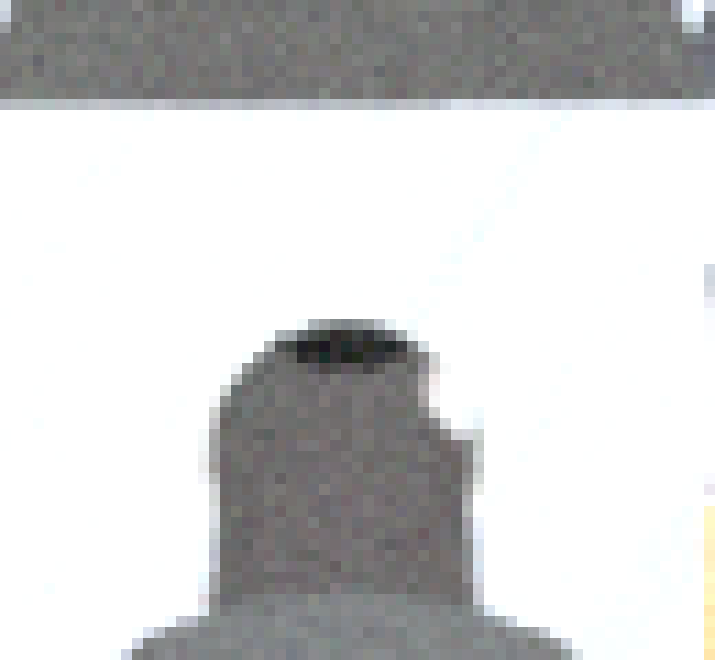

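```bash
python3 -m jog '[255,0,0.15,0,0,0,0, 255,0,0.3,0,0,0,0, 255,0,0.45,0,0,0,0, 255,0,0.45,0,0,0,0, 255,0,0.45,0,0,0,0]'
python3 -m jog '[255,0,0.1,0,0,0,0, 255,0,0.1,0,0,0,0, 255,0,0.1,0,0,0,0]'
python3 -m jog '[255,0,0.1,0,0,0,0, 255,0,0.1,0,0,0,0, 255,0,0.1,0,0,0,0]'
python3 -m jog '[255,0,0.1,0,0,0,0, 255,0,0.1,0,0,0,0, 255,0,0.1,0,0,0,0]'
```

```text
clock: 10.95
position: [0.5295, 0.1008, 0.1403]
ee_rot: [-0.49, 0.49, -0.51, 0.51]
contact_force: [0.7, 0.1, -1.7]
width: 0.0243
clock: 11.32
position: [0.5295, 0.1008, 0.1393]
ee_rot: [-0.49, 0.49, -0.51, 0.51]
contact_force: [-0.4, -0.6, -2.4]
width: 0.024
clock: 11.7
position: [0.5295, 0.1008, 0.1382]
ee_rot: [-0.49, 0.49, -0.51, 0.51]
contact_force: [0.1, -0.3, -1.4]
width: 0.0239
clock: 12.08
position: [0.5295, 0.1007, 0.1373]
ee_rot: [-0.49, 0.49, -0.51, 0.51]
contact_force: [-0.0, -0.2, -1.1]
width: 0.0243
```

```bash

python3 -m jog '[255,0,0.1,0,0,0,0, 255,0,0.2,0,0,0,0, 255,0,0.2,0,0,0,0, 255,0,0.2,0,0,0,0]'|grep -E 'pos|force'
python3 -m jog '[255,0,0.1,0,0,0,0, 255,0,0.2,0,0,0,0, 255,0,0.2,0,0,0,0, 255,0,0.2,0,0,0,0]'|grep -E 'pos|force'
python3 -m jog '[255,0,0.1,0,0,0,0, 255,0,0.2,0,0,0,0, 255,0,0.2,0,0,0,0, 255,0,0.2,0,0,0,0]'|grep -E 'pos|force'
```

```text
position: [0.5294, 0.1008, 0.1352]
contact_force: [0.0, -0.6, -2.1]
position: [0.5293, 0.1008, 0.1331]
contact_force: [-1.1, 0.6, -0.2]
position: [0.5294, 0.1008, 0.1312]
contact_force: [-0.9, 0.6, 0.1]
```

```bash

python3 -m jog '[255,0,0.1,0,0,0,0, 255,0,0.2,0,0,0,0, 255,0,0.2,0,0,0,0, 255,0,0.2,0,0,0,0]'|grep -E 'pos|force'
python3 -m jog '[255,0,0.1,0,0,0,0, 255,0,0.2,0,0,0,0, 255,0,0.2,0,0,0,0, 255,0,0.2,0,0,0,0]'|grep -E 'pos|force'
python3 snap.py n wrist scene;python3 crop.py n wrist 280 205 360 275 10 n_w;python3 crop.py n scene 335 130 415 220 7 n_s;
```

```text
position: [0.5293, 0.1007, 0.129]
contact_force: [-0.9, -0.2, -1.9]
position: [0.5295, 0.1008, 0.1273]
contact_force: [-1.7, -0.2, 2.0]
clock 14.57 q [ 0.059  0.277  1.703 -0.     1.161  0.099]
[[-0.0396 -0.      0.9992  0.5295]
 [-0.9992 -0.     -0.0396  0.1008]
 [ 0.     -1.     -0.      0.1273]
 [ 0.      0.      0.      1.    ]]
F [-1.7  -0.23  1.98] M [ 0.1   0.47 -0.02] w 0.024491541076057548
```

View pics/n_w.png

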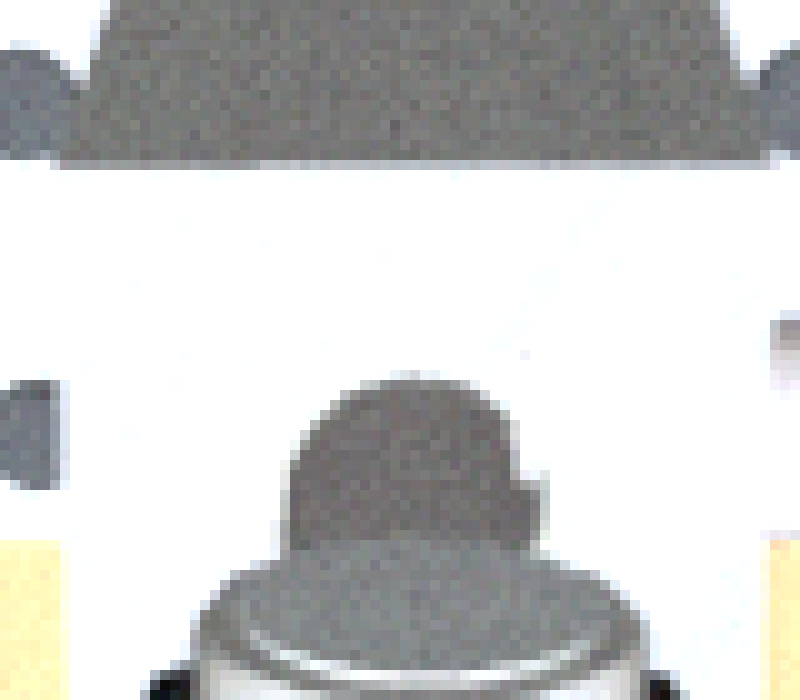

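View pics/n_s.png

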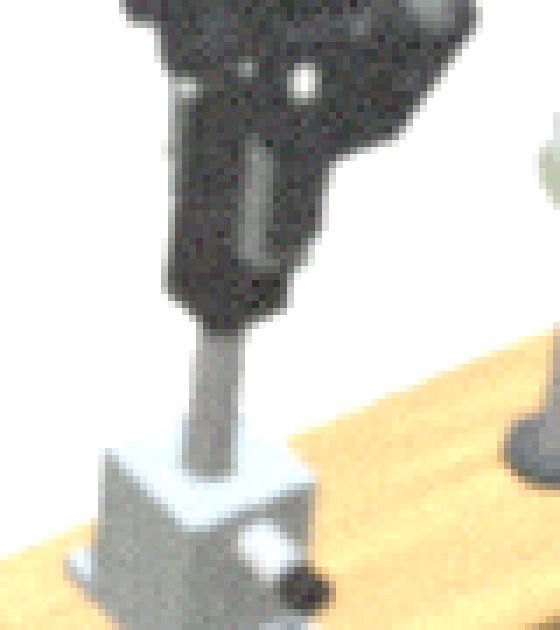

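```bash

for i in 1 ; do python3 -m jog '[255,0,0.1,0,0,0,0, 255,0,0.1,0,0,0,0, 255,0,0.1,0,0,0,0]'|grep -E 'pos|force'; done
python3 -m jog '[255,0,0.1,0,0,0,0, 255,0,0.1,0,0,0,0, 255,0,0.1,0,0,0,0]'|grep -E 'pos|force'
python3 -m jog '[255,0,0.1,0,0,0,0, 255,0,0.1,0,0,0,0, 255,0,0.1,0,0,0,0]'|grep -E 'pos|force'
```

```text
position: [0.5295, 0.1008, 0.126]
contact_force: [-2.0, 0.5, 0.7]
position: [0.5295, 0.1008, 0.1253]
contact_force: [-1.4, 0.7, 3.2]
position: [0.5295, 0.1008, 0.1241]
contact_force: [-2.0, -0.2, 1.6]
```

```bash

python3 -m jog '[255,0,0.1,0,0,0,0, 255,0,0.1,0,0,0,0, 255,0,0.1,0,0,0,0]'|grep -E 'pos|force'
python3 -m jog '[255,0,0.1,0,0,0,0, 255,0,0.1,0,0,0,0, 255,0,0.1,0,0,0,0]'|grep -E 'pos|force'
python3 -m jog '[255,0,0.1,0,0,0,0, 255,0,0.1,0,0,0,0, 255,0,0.1,0,0,0,0]'|grep -E 'pos|force'
```

```text
position: [0.5294, 0.1007, 0.123]
contact_force: [-0.8, 1.0, -0.4]
position: [0.5295, 0.1008, 0.1221]
contact_force: [-1.8, 0.4, 1.6]
position: [0.5295, 0.1008, 0.1212]
contact_force: [-2.2, 0.9, 0.7]
```

```bash

python3 -m jog '[255,0,0.1,0,0,0,0, 255,0,0.1,0,0,0,0, 255,0,0.1,0,0,0,0]'|grep -E 'pos|force'
python3 -m jog '[255,0,0.1,0,0,0,0, 255,0,0.1,0,0,0,0, 255,0,0.1,0,0,0,0]'|grep -E 'pos|force'
python3 -m jog '[255,0,0.1,0,0,0,0, 255,0,0.1,0,0,0,0, 255,0,0.1,0,0,0,0]'|grep -E 'pos|force'
```

```text
position: [0.5295, 0.1007, 0.1201]
contact_force: [-1.2, 1.5, 0.7]
position: [0.5295, 0.1007, 0.1192]
contact_force: [-2.7, 0.3, 2.9]
position: [0.5295, 0.1007, 0.118]
contact_force: [-2.0, 0.6, 1.1]
```

```bash
python3 -c "
from h import *
s=get_state();print(s['clock'],s['contact_force'])"
```

```text
18.05 [-2.02610275  0.58379904  1.11646146]
```

```bash

python3 -m jog '[255,0,0.1,0,0,0,0, 255,0,0.1,0,0,0,0, 255,0,0.1,0,0,0,0]'|grep -E 'pos|force'
python3 -m jog '[255,0,0.1,0,0,0,0, 255,0,0.1,0,0,0,0, 255,0,0.1,0,0,0,0]'|grep -E 'pos|force'
python3 -m jog '[255,0,0.1,0,0,0,0, 255,0,0.1,0,0,0,0, 255,0,0.1,0,0,0,0]'|grep -E 'pos|force'
```

```text
position: [0.5295, 0.1008, 0.1171]
contact_force: [-2.3, 1.0, 0.9]
position: [0.5295, 0.1007, 0.1163]
contact_force: [-1.9, 0.7, 2.5]
position: [0.5296, 0.1008, 0.1157]
contact_force: [-3.4, 0.9, 4.8]
```

```bash

python3 -m jog '[255,0,0.03,0,0,0,0, 255,0,0.03,0,0,0,0, 255,0,0.03,0,0,0,0]'|grep -E 'pos|force'
python3 - <<'E'
from h import *
f=[];p=[]
for i in range(5):
    s=get_state();f.append(s['contact_force']);p.append(s['position']);get_image('top')
print(np.mean(f,0),np.std(f,0),np.mean(p,0))
E
```

```text
position: [0.5297, 0.1008, 0.1156]
contact_force: [-3.2, 0.5, 5.8]
[-3.00320568  0.71516734  5.99619323] [0.26415242 0.40441814 0.48070051] [0.52966531 0.10079886 0.11557787]
```

```bash

python3 -m jog '[170,0,0,0,0,0,0, 150,0,0,0,0,0,0, 120,0,0,0,0,0,0, 60,0,0,0,0,0,0, 60,0,0,0,0,0,0, 60,0,0,0,0,0,0, 60,0,0,0,0,0,0]' 20
python3 snap.py o wrist scene; python3 crop.py o scene 335 130 435 230 7 o_s
```

```text
clock: 20.68
position: [0.5296, 0.1008, 0.115]
ee_rot: [-0.49, 0.49, -0.51, 0.51]
contact_force: [-0.0, -0.1, 0.2]
width: 0.0653
clock 20.68 q [ 0.059  0.288  1.721 -0.     1.132  0.099]
[[-3.960e-02  1.000e-04  9.992e-01  5.296e-01]
 [-9.992e-01 -1.000e-04 -3.960e-02  1.008e-01]
 [ 1.000e-04 -1.000e+00  1.000e-04  1.150e-01]
 [ 0.000e+00  0.000e+00  0.000e+00  1.000e+00]]
F [-0.04 -0.06  0.17] M [-0.02  0.02  0.02] w 0.06527054533788289
```

View pics/o_wrist.png

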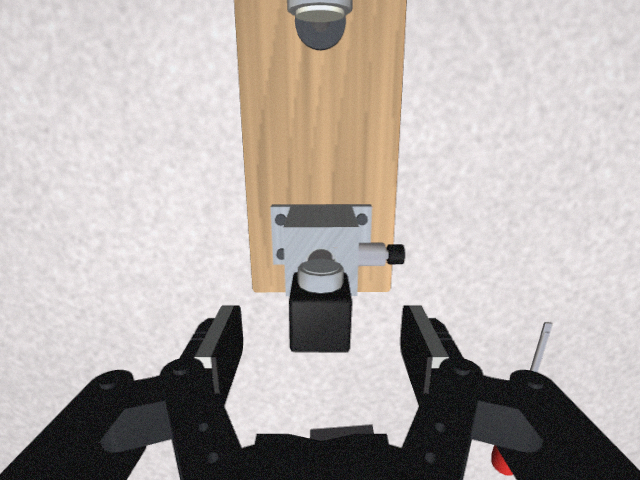

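View pics/o_s.png

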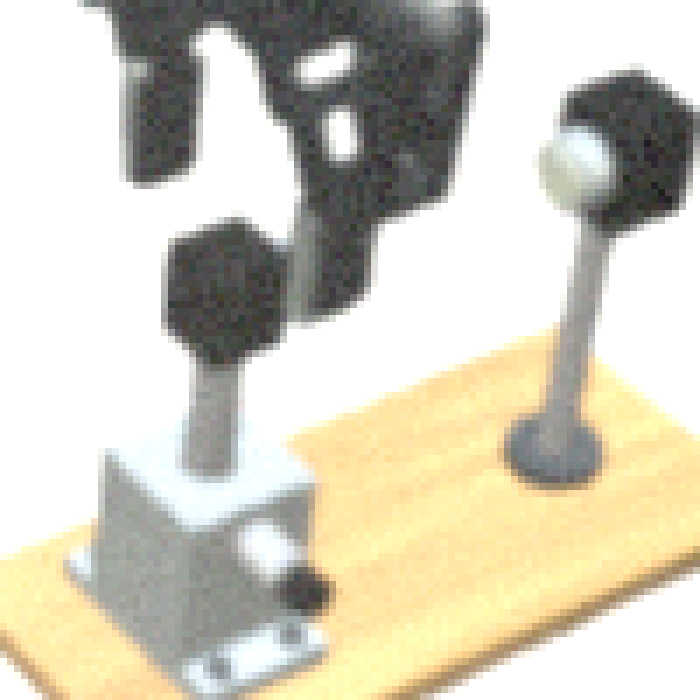

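```bash

python3 -m jog '[0,0,0,0,0,0,0, 0,0,-1,0,0,0,0, 0,0,-4,0,0,0,0, 0,0,-8,0,0,0,0, 0,0,-12,0,0,0,0, 0,0,-12,0,0,0,0, 0,0,-12,0,0,0,0, 0,0,-12,0,0,0,0]'
python3 snap.py p wrist scene top; python3 crop.py p scene 335 110 445 230 6 p_s;python3 crop.py p wrist 240 120 400 290 5 p_w
```

```text
clock: 21.78
position: [0.5286, 0.1007, 0.2337]
ee_rot: [0.489, -0.491, 0.51, -0.509]
contact_force: [-0.1, -0.4, -0.0]
width: 0.0854
clock 21.77 q [ 0.059  0.206  1.527 -0.     1.412  0.099]
[[-3.960e-02 -2.800e-03  9.992e-01  5.286e-01]
 [-9.992e-01 -3.000e-04 -3.960e-02  1.007e-01]
 [ 4.000e-04 -1.000e+00 -2.800e-03  2.337e-01]
 [ 0.000e+00  0.000e+00  0.000e+00  1.000e+00]]
F [-0.1  -0.37 -0.03] M [-0.02 -0.03  0.02] w 0.08543306040249901
```

View pics/p_wrist.png

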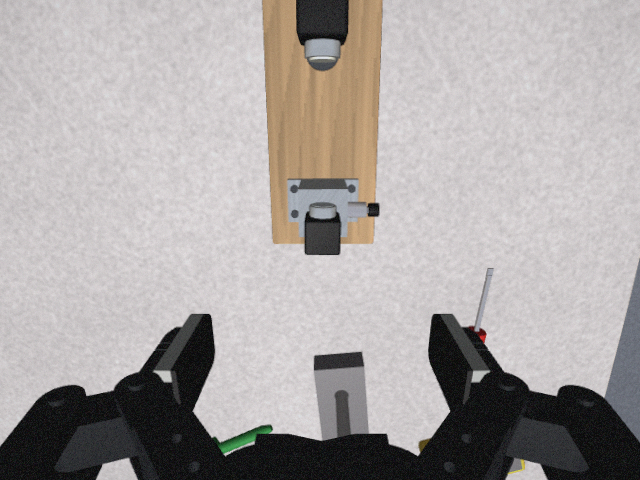

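View pics/p_s.png

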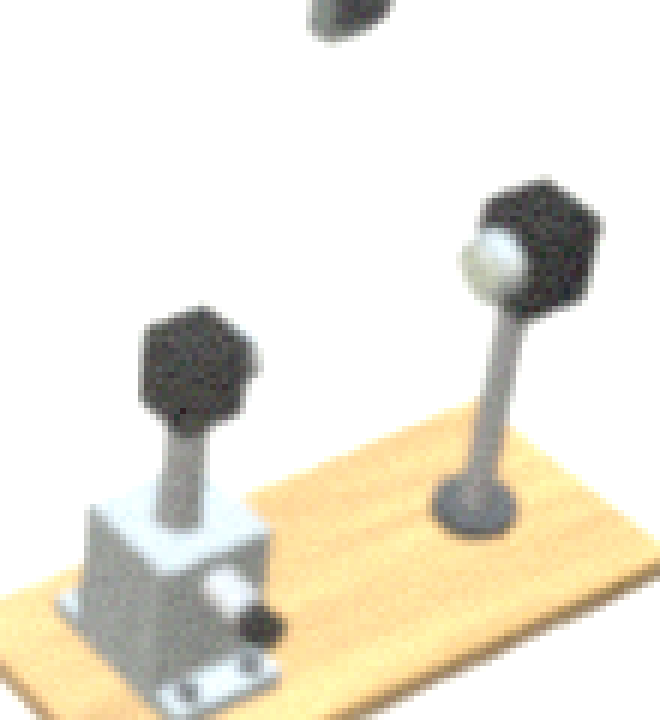

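View pics/p_w.png

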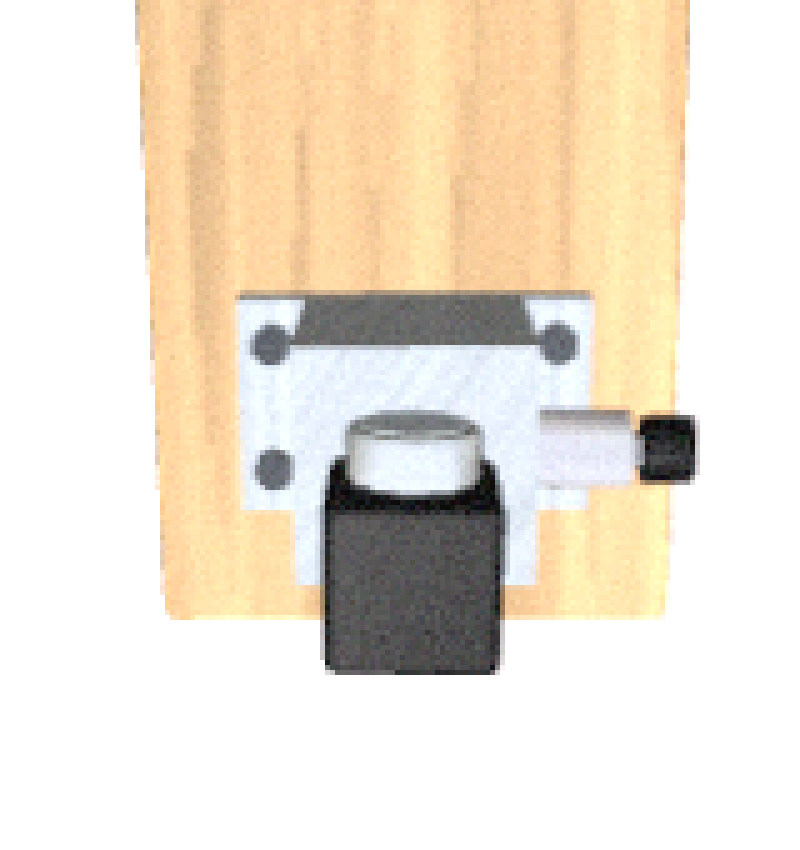

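View pics/p_scene.png

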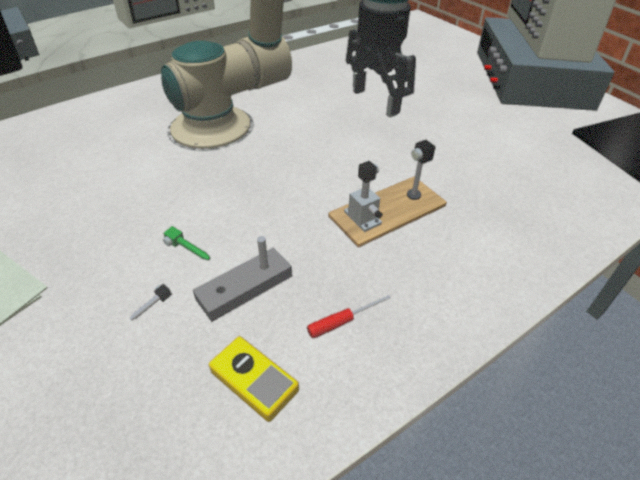

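```bash
python3 - <<'E'
from rig import sign_off,get_state
print(get_state()['clock'],sign_off())
E
```

```text
the job is handed in; nothing more can be done
21.925 None
```

The detector post is in the holder, released, with its window facing the lamp, and the job was handed in at about 22 s.

- **Part picked:** I took the post with the larger black head from the rack. I left the smaller black one and the green one, both lying on the table.
- **Insertion:** I lifted the post, lined it up over the bore using the wrist and scene cameras, and lowered it past the plunger in 1–2 mm steps.
- **Stop contact:** I stopped when the vertical force rose from about 1 N while sliding to about 6 N. It built up over roughly 1.5 mm of travel, which fits the sprung pad pressed about 0.8 mm of its 2 mm. The foot is then at about 38 mm above the table.
- **Last checks:** The final pictures show the post upright, with its window aligned to the lamp within what the pictures show. The gripper was open and clear, with no contact force. The spare rod, meter and screwdriver had not moved in the pictures.
- **What disagreed or was left open:**
  - Before insertion the wrist and scene cameras disagreed by about 1–1.5 mm sideways. I split the difference, and the post went in without noticeable side force.
  - The vertical force readings scattered by about 1 N.
  - I did not measure how much the post rebounded after I let go.

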